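# Clamp the graphite mould on the sloping press stand

## Task

The dark graphite mould is in one of the two closed blue cases: find it, set it without dropping it on the stand's sloping deck, squarely on the black pad and against the lower stop, let go, and then push the red clamp handle all the way over until the clamp locks the mould down. Leave the clay mould in its case, and do not disturb the rod pot, the jar, the tin or the paddle.

Things in the scene. Friction and masses are not known exactly. Their poses are not given: they have to be found in the camera images.
- mould_center (a point): Centre of the graphite mould, a near-black rigid block 100 (its x) x 44 (y) x 40 (z, up) mm, about 0.3 kg, with three round black marks on top; a half turn about z makes no difference. It lies flat on the floor of one of the two cases, its x roughly along the case's x.
- mould: The same block; origin at the centre of its underside, 20 mm below its centre; axes as for the centre.
- clay_center (a point): Centre of the other mould, a brick-red clay block of the same size, lying in the other case. It is to stay there.
- case_a: One of two identical closed blue fixed cases, 140 (x) x 140 (y) x 56 (z) mm, walls and floor 5 mm thick; origin at the centre of its underside, x points away from the robot, towards its hinge. Which case holds which mould must be read from the scene.
- case_b: The other case, the same in all.
- case_a_lid_handle (a point): Grip point in the middle of the round black knob head (28 mm diameter, 16 mm high, so its top is 8 mm above this point) on the lid of case_a: 35 mm above the lid's top (lid 6 mm thick) and 30 mm in from its front edge. The knob's stem is 12 mm thick.
- case_b_lid_handle (a point): The same for case_b.
- case_a_lid_hinge (a point): Hinge line of case_a's lid, mid-length, at the case's far top edge (70 mm beyond the case's centre, 56.5 mm up); it runs along the case's y. The knob's grip point lies 110 mm before it and 41 mm above it when shut.
- case_b_lid_hinge (a point): The same for case_b.
- case_a_lid (a joint): Lid angle of case_a in rad: 0 shut, grows as the knob side is lifted, 1.9 fully open. The hinge is stiff (a pull of about 2 N at the knob moves it) and the lid stays at any angle. It may be left open.
- case_b_lid (a joint): The same for case_b.
- nest (a point): Point on the stand's sloping aluminium deck where the centre of the mould's underside belongs (middle of the 100 x 44 mm black pad). Axes: x up the slope (30 deg above level, away from the robot), y across, z square out of the deck. Deck 90 mm wide. The stop, 12 mm high, 60 mm wide, has its face 51 mm down the slope from here. The mould lies with its length along the slope.
- clamp_pivot (a point): Axis of the toggle clamp's handle, 102 mm up the slope from the nest point and 75 mm out from the deck, along the deck's y. The clamp (50 mm wide) stands at the upper end of the deck; its raised arm, 65 mm long, stands about square to the deck at the start, its tip and foot 65 mm up the slope from the nest point and up to 115 mm out.
- grip (a point): Point on the axis of the red handle grip, 90 mm from the pivot. The grip is a straight round bar 20 mm in diameter, from 45 to 130 mm from the pivot; its z axis points outward along the handle.
- clamp_handle (a joint): Handle angle in rad: 0 open, handle square to the deck; it swings up the slope, away from the robot, to its stop at 1.4 (locked, lying back 10 deg off the deck's plane). Light at first; with the mould under the foot it rises from 0.95 on to about 4 N at 85 mm from the pivot. Over-centre at about 1.22; beyond 1.27 it snaps to the stop by itself and stays.
- clamp_foot: Black rubber foot, 22 mm diameter, sprung, under the clamp arm's free end; origin at the middle of its pressing face. As the handle is pushed over, the arm swings down and the foot presses the mould's top, 29 mm up the slope from its centre, with about 14 N.
- rod_pot: Loose steel pot, 66 mm diameter, 90 mm high, with glass rods standing out to 185 mm; origin under its centre. Leave alone.
- frit_jar: Loose amber jar with a black cap, 64 mm diameter, 85 mm high; origin under its centre. Leave alone.
- wax_tin: Loose brass-coloured tin with a white top, 60 mm diameter, 65 mm high; origin under its centre. Leave alone.
- paddle: Loose graphite paddle with a wooden handle, 190 mm long, 24 mm high, lying along its x; origin under its middle. Leave alone.
Things that resemble listed ones, but are neither listed nor needed, are in the scene too. What is shaped like the case_a but pink or purple is not meant.

How it is judged:
By the outcome, as a careful person would: the job done as asked, in the order asked, and still so for the second after the job is handed in, with the robot touching nothing.
It also fails if it takes over 64 s, if anything falls off the work surface, if the arm or the gripper's body presses on something with over 40 N, if the wrist force passes 120 N, or if a joint passes its speed limit or range.

## Robot

A 6-joint arm with a two-finger parallel gripper is mounted at the origin on the work surface. World frame = base frame: x ahead of the robot, y to its left, z up, the work surface at z = 0. Lengths are in mm, angles in rad, forces in N, time in s.
With the tool pointing down it reaches from about 350 to 950 mm from the base axis. Payload 17.4 kg.
Tool frame: the origin (TCP) lies midway between the tips of the shut fingers; the grasp point (between the pads) lies 19 mm behind it; z points along the fingers, y is the line along which they close (so a half turn about z gives the same grasp; the last joint's range is limited). The gripper opens to 93 mm and grips with 3 to 60 N. Pads are 15 mm wide; open, the fingers measure 128 mm over their backs; the gripper's body (75 mm by 188 mm) begins 65 mm behind the grasp point.
Start: joints at [-1.372, 0.116, 1.442, -0, 1.584, -0.038], TCP at [158.34, -656.171, 218.646] pointing down, gripper open.
Joint ranges: [-2.83, 2.83], [-0.83, 2.19], [0.07, 2.5], [-1.14, 4.28], [0.01, 3], [-2.97, 2.97]. Speed limits (rad/s): [1.89, 1.89, 2.22, 3.14, 3.14, 3.14].

## Interface

Orientations are given as a 3x3 rotation matrix whose columns are the frame's x, y, z axes.
In Python, from cell import telemetry, imaging, close_job gives the robot as it stands.
- The arm moves only by the tool drive_tool, never from a script. Its argument "targets" is a list of rows, each an object of numbers: "dx", "dy", "dz": the shift along the world's x, y, z in units of 50 mm (1.0 is 50 mm); "spin": the turn about the world's z in units of 5 degrees (1.0 is 5 degrees). A call has exactly 8 rows; each row shifts and turns the commanded pose from where the row before left it; what a row does not reach is not made up. A row lasts 1/10 s, in which the tool goes at most 50 mm and 8.59 degrees, less where a joint would pass 70% of its speed; a pose out of reach is approached as far as the arm can. A call is refused whole if a number of a shift passes 1 or a number of a turn 1, either way. A call with a gripper value outside its range is refused whole. "hand" is the closure, from 0 (fully open) to 1 (shut), set as the call begins (left out, the last holds). The fingers move at their own pace and stop on an object; the grip force is fixed at half the most. Time passes only in rows, so rows that do not move let the fingers close, or fill a call up. It gives the time, the measured TCP pose, the force and the opening at its end, in the units of the state.
- telemetry.read_state(): the state, without advancing time (a new reading comes with each control period).
- imaging.grab_frame(name): name is "scene" or "top" or "wrist"; returns a dict with "pixels" (400x640x3 uint8, red, green, blue), "range_z" (400x640 float32, mm along the optical axis (not along the pixel's ray), 0 where there is no reading), "fx", "fy", "cx", "cy" (pixels), "rvec" (rotation vector, rad) and "tvec" (3), from world to camera coordinates, as OpenCV has them; the wrist camera has in their place "mount" (4x4, takes a point from camera to tool coordinates, whose origin is the TCP and whose axes are the flange's). Camera axes: x right, y down, z forward; pixel columns grow to the right and rows downward; lengths in mm; the calibration is good to about 2 mm. A picture is of the moment at which its call begins: read the wrist's pose just before it.
- close_job(): hands the job in, once; it reports no verdict.
The state is a dict: "t": time; "joints": joint angles; "joint_vel": joint speeds; "joint_efforts": joint torques, N m; "ee_pos": TCP position; "tcp_rot": TCP orientation; "ft_force": force on the tool from outside, world axes, zero at the start; "moment": the same for the moment, N m; "finger_gap": opening from 0.0 (shut) to 1.0 (fully open).
Only numpy, scipy, OpenCV 4.12 (cv2) and the standard library are available. Lean on these libraries where they do the work, as an engineer would, in place of code of your own. Each camera call takes 0.05 s, during which the arm holds its last target. There are 200 camera calls.

## Working session

There is one attempt and no reset: what is moved stays moved. The work goes in short steps, Python scripts to look and compute and a tool call to move; the robot and the scene stay as the last step left them, time stands still between calls to the robot, and variables do not carry over. Pictures are saved under pics/ and viewed, on a budget of 10 in all, crops included, one or two more only if the job needs it, and the job is handed in when it is done.

Besides the shell and the picture viewer there is one more tool, called in YAML: its name, and indented under it one key for each argument. drive_tool: Moves the arm, as the interface text tells. Its arguments: {"type":"object","properties":{"targets":{"type":"array"},"hand":{"type":"number"}},"required":["targets"]}

```bash
mkdir -p pics; ls; cat > h.py <<'E'
import numpy as np, cv2
from cell import telemetry, imaging, close_job
def grab(n):
    s=telemetry.read_state(); f=imaging.grab_frame(n)
    if n=='wrist':
        M=np.array(f['mount']); T=np.eye(4); T[:3,:3]=s['tcp_rot']; T[:3,3]=s['ee_pos']; W=T@M
        f['R']=W[:3,:3]; f['c']=W[:3,3]
    else:
        R=cv2.Rodrigues(np.array(f['rvec'],float))[0]; f['R']=R.T; f['c']=-R.T@np.array(f['tvec'],float).ravel()
    return f
def cloud(f):
    z=f['range_z']; v,u=np.mgrid[:z.shape[0],:z.shape[1]]
    P=np.stack([(u-f['cx'])/f['fx']*z,(v-f['cy'])/f['fy']*z,z],-1)
    W=P@f['R'].T+f['c']; W[z<=0]=np.nan; return W
def save(f,n): cv2.imwrite('pics/'+n,cv2.cvtColor(f['pixels'],cv2.COLOR_RGB2BGR))
E
python3 - <<'E'
from h import *
import pickle
for n in ['scene','top','wrist']:
    f=grab(n); save(f,n+'0.png'); pickle.dump(f,open(n+'0.pkl','wb')); print(n,f['c'].round(),f['R'].round(2).tolist(),f['fx'],(f['range_z']>0).mean())
print(telemetry.read_state())
E
```

```text
pics
scene [ 886. -713. 1294.] [[0.86, 0.43, -0.28], [0.51, -0.72, 0.48], [0.01, -0.55, -0.83]] 451.3843046358756 0.996234375
top [ 284.  -91. 1454.] [[0.02, -0.98, 0.18], [-1.0, -0.02, -0.01], [0.02, -0.18, -0.98]] 439.4066267498465 0.9960078125
wrist [ 224. -640.  384.] [[0.24, -0.94, -0.24], [-0.97, -0.23, -0.06], [-0.0, 0.24, -0.97]] 293.8463362403109 0.97594921875
{'t': 0.15, 'joints': array([-1.37180717e+00,  1.16377434e-01,  1.44211540e+00, -4.12405206e-06,
        1.58397966e+00, -3.78025922e-02]), 'joint_vel': array([-2.23451333e-03, -1.72058400e-03, -1.72870430e-03,  1.26062516e-03,
       -1.56424218e-03,  7.60838604e-05]), 'joint_efforts': array([-2.78364560e-04, -7.21767783e+01, -6.22950196e+01,  7.81118497e-02,
        2.25621206e-02, -8.52454900e-05]), 'ee_pos': array([ 158.30337258, -656.01863244,  218.07143422]), 'tcp_rot': array([[ 9.72095599e-01,  2.34584984e-01, -1.77968228e-04],
       [ 2.34585050e-01, -9.72095218e-01,  8.61664967e-04],
       [ 2.91315990e-05, -8.79369408e-04, -9.99999613e-01]]), 'ft_force': array([-0.83596233, -0.821363  ,  0.02103351]), 'moment': array([-0.03263105, -0.0144744 ,  0.04032324]), 'finger_gap': 0.9997766369911387}
```

View pics/scene0.png

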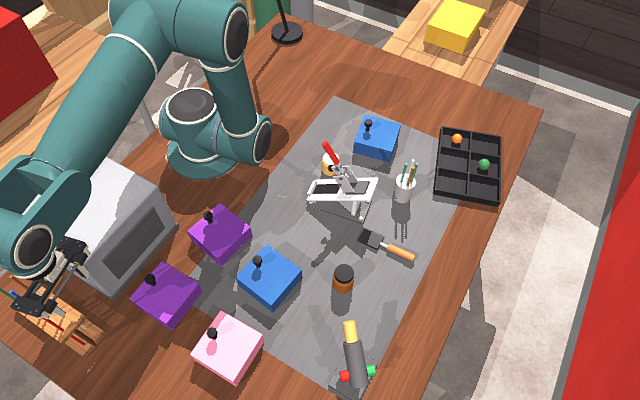

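View pics/top0.png

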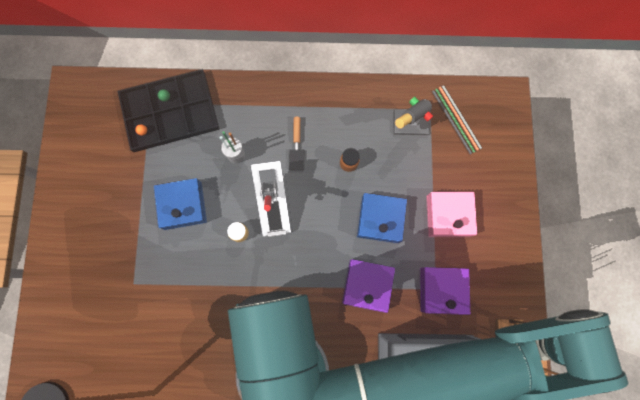

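The scene view shows blue cases at (378,138) and (268,275), with the stand at (343,185) and its red handle at (330,152). The top view shows the cases at (180,204) and (383,218), the stand at (270,198), and the tin, pot, jar and paddle around it.

```bash
python3 - <<'E'
from h import *
import pickle
T=pickle.load(open('top0.pkl','rb')); S=pickle.load(open('scene0.pkl','rb'))
for nm,f in (('top',T),('scene',S)):
    W=cloud(f); hsv=cv2.cvtColor(f['pixels'],cv2.COLOR_RGB2HSV); h,s,v=cv2.split(hsv)
    m=((h>100)&(h<118)&(s>140)&(v>60)&(W[...,2]>50)&(W[...,2]<75)).astype(np.uint8)
    n,l,st,_=cv2.connectedComponentsWithStats(m)
    for i in range(1,n):
        if st[i,4]<300: continue
        p=W[l==i]; r=cv2.minAreaRect(p[:,:2].astype(np.float32)); c=np.array(r[0])
        d=np.hypot(W[...,0]-c[0],W[...,1]-c[1])
        k=W[(d<90)&(W[...,2]>85)&(W[...,2]<125)&(v<90)]
        print(nm,'case',c.round(1),np.round(r[1],1),round(r[2],1),'z',np.median(p[:,2]).round(1),'knob',len(k),np.nanmean(k,0).round(1),np.nanmax(k[:,2]).round(1) if len(k) else '')
    m=((h<8)|(h>172))&(s>150)&(v>90)&(W[...,2]>60)&(W[...,2]<400)&(W[...,0]>250)&(W[...,0]<800)&(abs(W[...,1])<200)
    p=W[m]; print(nm,'red',len(p)); 
    if len(p)>10:
        c=p.mean(0); u=np.linalg.svd(p-c)[2][0]; t=(p-c)@u; print(c.round(1),u.round(3),(c+u*t.min()).round(),(c+u*t.max()).round())
    # stand region: low sat
    o=(W[...,2]>15)&(W[...,0]>280)&(W[...,0]<800)&(abs(W[...,1])<320)
    n,l,st,_=cv2.connectedComponentsWithStats(o.astype(np.uint8))
    for i in range(1,n):
        if st[i,4]>60: 
            p=W[l==i]; print(nm,'obj',st[i],p.min(0).round(),p.max(0).round(),np.median(f['pixels'][l==i],0))
for nm,f,(a,b,c,d) in (('top',T,(215,130,330,260)),('scene',S,(280,120,440,230))):
    cv2.imwrite(f'pics/{nm}c.png',cv2.resize(cv2.cvtColor(f['pixels'][b:d,a:c],cv2.COLOR_RGB2BGR),None,fx=4.5,fy=4.5,interpolation=cv2.INTER_CUBIC))
E
```

```text
top case [527.3 347.4] [136.  139.9] 11.6 z 63.4 knob 51 [487.9 337.3 105.8] 115.1
top case [ 494.5 -304.6] [128.6 135.8] 83.4 z 62.8 knob 46 [ 453.7 -303.9  105.6] 112.0
top red 26
[479.9  36.2 290. ] [-0.652 -0.349 -0.673] [486.  39. 296.] [474.  33. 284.]
top obj [194 125  25   9  81] [775. 244.  15.] [800. 319.  40.] [55. 54. 54.]
top obj [294 128   7  17  90] [745. -37.  15.] [800. -16.  33.] [218. 155. 110.]
top obj [220 131  25  32 475] [677. 148.  15.] [740. 212. 190.] [169. 165. 162.]
top obj [340 148  20  23 356] [ 657. -235.   15.] [ 716. -173.   94.] [70. 68. 67.]
top obj [ 252  161   39   75 2118] [431. -13.  15.] [650. 104. 298.] [202. 198. 200.]
top obj [185 178  21  47 746] [464. 265.  15.] [612. 320.  73.] [ 81. 121. 186.]
top obj [ 358  193   30   47 1160] [ 425. -320.   15.] [ 572. -232.  112.] [ 82. 123. 191.]
top obj [228 222  21  20 311] [412. 125.  16.] [470. 183.  73.] [254. 254. 254.]
top obj [346 259  41  26 884] [ 281. -320.   16.] [ 359. -196.   74.] [105.  64. 129.]
scene case [530.2 348.3] [139.  147.3] 10.9 z 61.1 knob 21 [495.9 330.2  99. ] 108.0
scene case [ 497.8 -311.3] [140.7 141.1] 82.7 z 61.2 knob 62 [ 460.2 -309.3  102.3] 110.3
scene red 145
[501.8  35.8 260.3] [ 0.524  0.062 -0.849] [483.  33. 291.] [528.  39. 218.]
scene obj [353 130  41  30 668] [465. 263.  15.] [612. 320.  69.] [ 60.  97. 153.]
scene obj [ 306  141   72   75 2137] [416. -15.  15.] [653. 183. 293.] [211. 170. 169.]
scene obj [393 159  25  43 597] [678. 146.  15.] [743. 209. 187.] [166. 158. 157.]
scene obj [209 213  43  45 988] [ 280. -320.   15.] [ 365. -199.   69.] [119.  59. 148.]
scene obj [381 242  21  13 102] [732. -38.  15.] [799. -13.  32.] [253.5 197.  122.5]
scene obj [ 247  244   55   49 1238] [ 428. -320.   15.] [ 576. -235.  110.] [ 90. 152. 234.]
scene obj [332 264  22  28 496] [ 662. -237.   15.] [ 722. -177.   91.] [91. 83. 79.]
```

View pics/scenec.png

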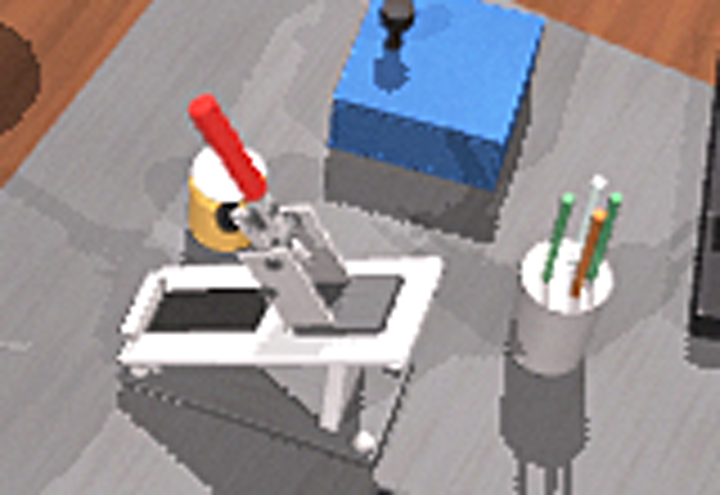

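drive_tool:
  targets:
    - {"dx": 0.7, "dz": 0.8, "spin": -1}
    - {"dx": 0.9, "spin": -1}
    - {"dx": 0.9, "spin": -1}
    - {"dx": 0.9, "spin": -1}
    - {"dx": 0.9}
    - {"dx": 0.8, "dy": 0.5}
    - {"dx": 0.4, "dy": 0.8}
    - {"dy": 0.9}

```text
invalid input at $.targets[0]: expected keys dx, dy, dz, spin
```

drive_tool:
  targets:
    - {"dy": 0.9}
    - {"dy": 0.9}
    - {"dy": 0.9}
    - {"dy": 0.9}
    - {"dy": 0.6}
    - {"dy": 0.3}
    - {}
    - {}

```text
invalid input at $.targets[0]: expected keys dx, dy, dz, spin
```

```bash
python3 - <<'E'
from h import *
import pickle
s=telemetry.read_state(); print(s['t'],s['ee_pos'],np.degrees(np.arctan2(s['tcp_rot'][1,0],s['tcp_rot'][0,0])),s['ft_force'])
f=grab('wrist'); save(f,'w1.png'); pickle.dump(f,open('w1.pkl','wb')); print(f['c'])
W=cloud(f); hsv=cv2.cvtColor(f['pixels'],cv2.COLOR_RGB2HSV); h,S,v=cv2.split(hsv)
m=((h>100)&(h<118)&(S>140)&(W[...,2]>55)&(W[...,2]<70)&(W[...,1]<-150))
p=W[m]; print(cv2.minAreaRect(p[:,:2].astype(np.float32)),np.median(p[:,2]))
k=(W[...,2]>97)&(W[...,2]<125)&(np.hypot(W[...,0]-456,W[...,1]+303)<40)
print(k.sum(),np.nanmin(W[k],0),np.nanmax(W[k],0))
E
```

```text
0.15 [ 158.30337258 -656.01863244  218.07143422] 13.567164140894253 [-0.83596233 -0.821363    0.02103351]
[ 224.26881411 -640.04083991  383.63933201]
((0.0, 0.0), (0.0, 0.0), 0.0) nan
  return _methods._mean(a, axis=axis, dtype=dtype,
  ret = ret.dtype.type(ret / rcount)
Traceback (most recent call last):
ValueError: zero-size array to reduction operation fmin which has no identity
```

View pics/w1.png

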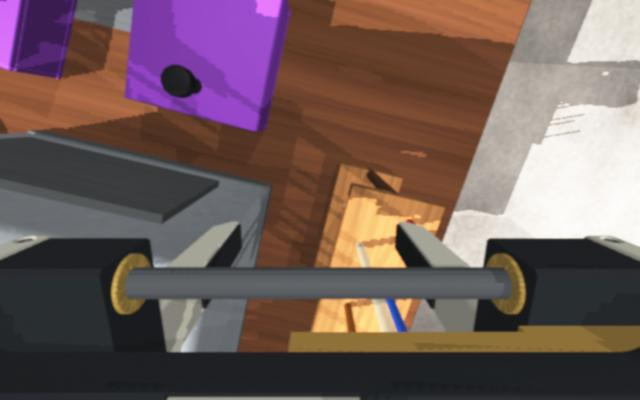

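The picture is still from the start pose, because the moves were refused: every row needs all four keys. It shows the purple case knob at (178,80) and the fingers at about (220,250) and (415,250). I'll resend the moves.

drive_tool:
  targets:
    - {"dx": 0.3, "dy": 0, "dz": 0.9, "spin": -1}
    - {"dx": 0.9, "dy": 0, "dz": 0.3, "spin": -1}
    - {"dx": 0.9, "dy": 0, "dz": 0, "spin": -1}
    - {"dx": 0.9, "dy": 0, "dz": 0, "spin": -1}
    - {"dx": 0.9, "dy": 0, "dz": 0, "spin": 0}
    - {"dx": 0.8, "dy": 0.5, "dz": 0, "spin": 0}
    - {"dx": 0.3, "dy": 0.8, "dz": 0, "spin": 0}
    - {"dx": 0, "dy": 0.9, "dz": 0, "spin": 0}

```text
t: 1.0
ee_pos: [410.2, -544.8, 277.0]
tcp_rot: [[0.994, -0.111, -0.001], [-0.111, -0.994, 0.002], [-0.001, -0.002, -1.0]]
ft_force: [0.3, -0.1, -0.2]
finger_gap: 1.0
```

drive_tool:
  targets:
    - {"dx": 0, "dy": 0.9, "dz": 0, "spin": 0}
    - {"dx": 0, "dy": 0.9, "dz": 0, "spin": 0}
    - {"dx": 0, "dy": 0.9, "dz": 0, "spin": 0}
    - {"dx": 0, "dy": 0.9, "dz": 0, "spin": 0}
    - {"dx": 0, "dy": 0.7, "dz": 0, "spin": 0}
    - {"dx": 0, "dy": 0.4, "dz": 0, "spin": 0}
    - {"dx": 0, "dy": 0, "dz": 0, "spin": 0}
    - {"dx": 0, "dy": 0, "dz": 0, "spin": 0}

```text
t: 1.8
ee_pos: [408.5, -311.6, 278.7]
tcp_rot: [[0.994, -0.112, 0.0], [-0.112, -0.994, -0.0], [0.0, 0.0, -1.0]]
ft_force: [0.0, 0.3, -0.4]
finger_gap: 0.999
```

```bash
cat > look1.py <<'E'
from h import *
import pickle
s=telemetry.read_state(); print(s['t'],s['ee_pos'],np.degrees(np.arctan2(s['tcp_rot'][1,0],s['tcp_rot'][0,0])),s['ft_force'])
f=grab('wrist'); save(f,'w1.png'); pickle.dump(f,open('w1.pkl','wb')); print(f['c'])
W=cloud(f); hsv=cv2.cvtColor(f['pixels'],cv2.COLOR_RGB2HSV); h,S,v=cv2.split(hsv)
m=((h>100)&(h<118)&(S>140)&(W[...,2]>55)&(W[...,2]<70)&(W[...,1]<-150))
p=W[m]; print(len(p),cv2.minAreaRect(p[:,:2].astype(np.float32)),np.median(p[:,2]))
k=(W[...,2]>97)&(W[...,2]<125)&(np.hypot(W[...,0]-456,W[...,1]+303)<40)
print(k.sum()); print(np.nanmin(W[k],0),np.nanmax(W[k],0))
E
python3 look1.py
```

```text
1.8 [ 408.48441286 -311.57988377  278.70930136] -6.408139390866502 [ 0.02543341  0.26467585 -0.37589562]
[ 475.87328553 -318.81617955  444.28318592]
12319 ((496.14154052734375, -309.9732971191406), (138.20468139648438, 138.78762817382812), 82.81820678710938) 62.014049983323275
461
[ 442.57658255 -317.9221601    97.86965003] [ 469.97051978 -290.40384526  106.93452952]
```

drive_tool:
  targets:
    - {"dx": 0.5, "dy": 0.08, "dz": -0.6, "spin": 0}
    - {"dx": 0.46, "dy": 0.07, "dz": -0.8, "spin": 0}
    - {"dx": 0, "dy": 0, "dz": -0.9, "spin": 0}
    - {"dx": 0, "dy": 0, "dz": -0.8, "spin": 0}
    - {"dx": 0, "dy": 0, "dz": -0.6, "spin": 0}
    - {"dx": 0, "dy": 0, "dz": -0.3, "spin": 0}
    - {"dx": 0, "dy": 0, "dz": 0, "spin": 0}
    - {"dx": 0, "dy": 0, "dz": 0, "spin": 0}

```text
t: 2.65
ee_pos: [456.8, -304.5, 79.9]
tcp_rot: [[0.994, -0.113, 0.001], [-0.113, -0.994, -0.001], [0.001, 0.001, -1.0]]
ft_force: [-0.1, 0.2, 0.9]
finger_gap: 0.998
```

drive_tool:
  hand: 1
  targets:
    - {"dx": 0, "dy": 0, "dz": 0, "spin": 0}
    - {"dx": 0, "dy": 0, "dz": 0, "spin": 0}
    - {"dx": 0, "dy": 0, "dz": 0, "spin": 0}
    - {"dx": 0, "dy": 0, "dz": 0, "spin": 0}
    - {"dx": 0, "dy": 0, "dz": 0, "spin": 0}
    - {"dx": 0, "dy": 0, "dz": 0, "spin": 0}
    - {"dx": 0, "dy": 0, "dz": 0, "spin": 0}
    - {"dx": 0, "dy": 0, "dz": 0, "spin": 0}

```text
t: 3.45
ee_pos: [456.3, -303.7, 78.6]
tcp_rot: [[0.994, -0.112, -0.0], [-0.112, -0.994, 0.0], [-0.0, -0.0, -1.0]]
ft_force: [0.8, -0.7, 0.1]
finger_gap: 0.361
```

```bash
python3 -c "
import numpy as np
a=np.radians(20.44);r=117.4;y=np.radians(-7.2)
th=np.linspace(0,1.75,17)
p=np.c_[-r*np.cos(a+th),r*np.sin(a+th)]
d=np.diff(p,axis=0)/50
for q in d: print('{\"dx\": %.2f, \"dy\": %.2f, \"dz\": %.2f, \"spin\": 0}, '%(q[0]*np.cos(y),q[0]*np.sin(y),q[1]))
"
```

```text
{"dx": 0.10, "dy": -0.01, "dz": 0.24, "spin": 0}, 
{"dx": 0.13, "dy": -0.02, "dz": 0.22, "spin": 0}, 
{"dx": 0.15, "dy": -0.02, "dz": 0.21, "spin": 0}, 
{"dx": 0.17, "dy": -0.02, "dz": 0.19, "spin": 0}, 
{"dx": 0.19, "dy": -0.02, "dz": 0.17, "spin": 0}, 
{"dx": 0.21, "dy": -0.03, "dz": 0.15, "spin": 0}, 
{"dx": 0.22, "dy": -0.03, "dz": 0.12, "spin": 0}, 
{"dx": 0.24, "dy": -0.03, "dz": 0.10, "spin": 0}, 
{"dx": 0.24, "dy": -0.03, "dz": 0.07, "spin": 0}, 
{"dx": 0.25, "dy": -0.03, "dz": 0.04, "spin": 0}, 
{"dx": 0.25, "dy": -0.03, "dz": 0.02, "spin": 0}, 
{"dx": 0.25, "dy": -0.03, "dz": -0.01, "spin": 0}, 
{"dx": 0.25, "dy": -0.03, "dz": -0.04, "spin": 0}, 
{"dx": 0.25, "dy": -0.03, "dz": -0.07, "spin": 0}, 
{"dx": 0.24, "dy": -0.03, "dz": -0.09, "spin": 0}, 
{"dx": 0.23, "dy": -0.03, "dz": -0.12, "spin": 0},
```

drive_tool:
  targets:
    - {"dx": 0, "dy": 0, "dz": 0, "spin": 0}
    - {"dx": 0, "dy": 0, "dz": 0, "spin": 0}
    - {"dx": 0, "dy": 0, "dz": 0, "spin": 0}
    - {"dx": 0.1, "dy": -0.01, "dz": 0.24, "spin": 0}
    - {"dx": 0.13, "dy": -0.02, "dz": 0.22, "spin": 0}
    - {"dx": 0.15, "dy": -0.02, "dz": 0.21, "spin": 0}
    - {"dx": 0.17, "dy": -0.02, "dz": 0.19, "spin": 0}
    - {"dx": 0, "dy": 0, "dz": 0, "spin": 0}

```text
t: 4.25
ee_pos: [484.7, -308.3, 122.7]
tcp_rot: [[0.994, -0.112, 0.001], [-0.112, -0.994, -0.002], [0.001, 0.002, -1.0]]
ft_force: [-3.2, -8.2, 0.7]
finger_gap: 0.29
```

drive_tool:
  targets:
    - {"dx": 0.19, "dy": -0.02, "dz": 0.17, "spin": 0}
    - {"dx": 0.21, "dy": -0.03, "dz": 0.15, "spin": 0}
    - {"dx": 0.22, "dy": -0.03, "dz": 0.12, "spin": 0}
    - {"dx": 0.24, "dy": -0.03, "dz": 0.1, "spin": 0}
    - {"dx": 0.24, "dy": -0.03, "dz": 0.07, "spin": 0}
    - {"dx": 0.25, "dy": -0.03, "dz": 0.04, "spin": 0}
    - {"dx": 0.25, "dy": -0.03, "dz": 0.02, "spin": 0}
    - {"dx": 0.25, "dy": -0.03, "dz": -0.01, "spin": 0}

```text
t: 5.05
ee_pos: [576.4, -319.9, 155.0]
tcp_rot: [[0.994, -0.113, -0.001], [-0.113, -0.994, -0.002], [-0.0, 0.002, -1.0]]
ft_force: [-3.8, -9.3, -0.0]
finger_gap: 0.288
```

drive_tool:
  targets:
    - {"dx": 0.25, "dy": -0.03, "dz": -0.04, "spin": 0}
    - {"dx": 0.25, "dy": -0.03, "dz": -0.07, "spin": 0}
    - {"dx": 0.24, "dy": -0.03, "dz": -0.09, "spin": 0}
    - {"dx": 0.23, "dy": -0.03, "dz": -0.12, "spin": 0}
    - {"dx": 0, "dy": 0, "dz": 0, "spin": 0}
    - {"dx": 0, "dy": 0, "dz": 0, "spin": 0}
    - {"dx": 0, "dy": 0, "dz": 0, "spin": 0}
    - {"dx": 0, "dy": 0, "dz": 0, "spin": 0}

```text
t: 5.85
ee_pos: [625.0, -326.1, 139.3]
tcp_rot: [[0.994, -0.113, 0.001], [-0.113, -0.994, -0.003], [0.001, 0.003, -1.0]]
ft_force: [1.7, -9.6, 2.5]
finger_gap: 0.289
```

drive_tool:
  hand: 0
  targets:
    - {"dx": 0, "dy": 0, "dz": 0, "spin": 0}
    - {"dx": 0, "dy": 0, "dz": 0, "spin": 0}
    - {"dx": 0, "dy": 0, "dz": 0, "spin": 0}
    - {"dx": 0, "dy": 0, "dz": 0, "spin": 0}
    - {"dx": 0, "dy": 0, "dz": 0.4, "spin": 0}
    - {"dx": 0, "dy": 0, "dz": 0.8, "spin": 0}
    - {"dx": 0, "dy": 0, "dz": 0.9, "spin": 0}
    - {"dx": -0.3, "dy": 0, "dz": 0.6, "spin": 0}

```text
t: 6.65
ee_pos: [610.6, -324.5, 276.5]
tcp_rot: [[0.994, -0.111, 0.002], [-0.111, -0.994, -0.001], [0.002, 0.001, -1.0]]
ft_force: [0.8, -0.3, 0.2]
finger_gap: 0.929
```

drive_tool:
  targets:
    - {"dx": -0.8, "dy": 0, "dz": 0, "spin": 0}
    - {"dx": -0.9, "dy": 0, "dz": 0, "spin": 0}
    - {"dx": -0.9, "dy": 0, "dz": 0, "spin": 0}
    - {"dx": -0.9, "dy": 0, "dz": 0, "spin": 0}
    - {"dx": -0.4, "dy": 0, "dz": 0, "spin": 0}
    - {"dx": 0, "dy": 0, "dz": 0, "spin": 0}
    - {"dx": 0, "dy": 0, "dz": 0, "spin": 0}
    - {"dx": 0, "dy": 0, "dz": 0, "spin": 0}

```text
t: 7.45
ee_pos: [415.6, -324.6, 273.4]
tcp_rot: [[0.994, -0.112, -0.0], [-0.112, -0.994, 0.0], [-0.0, -0.0, -1.0]]
ft_force: [-0.5, -0.8, 0.3]
finger_gap: 1.002
```

```bash
python3 - <<'E'
from h import *
import pickle
f=grab('wrist'); save(f,'w2.png'); pickle.dump(f,open('w2.pkl','wb')); print(f['c'])
E
```

```text
[ 482.98435208 -331.94721337  438.99603005]
```

View pics/w2.png

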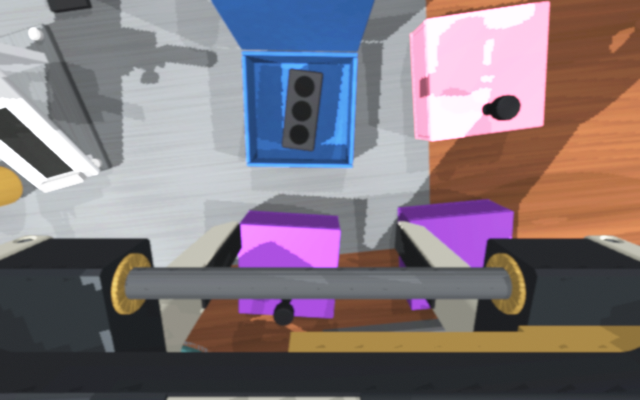

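The graphite mould, grey-black with three black marks, is in this case at pixel (302,110), and the lid is open.

```bash
python3 - <<'E'
from h import *
import pickle
f=pickle.load(open('w2.pkl','rb')); W=cloud(f); h,S,v=cv2.split(cv2.cvtColor(f['pixels'],cv2.COLOR_RGB2HSV))
m=np.zeros(v.shape,bool); m[55:162,250:350]=1
m&=(S<90)&(v<130)&(abs(W[...,2]-45)<12)
n,l,st,_=cv2.connectedComponentsWithStats(m.astype(np.uint8)); i=1+st[1:,4].argmax(); p=W[l==i]
print(st[i],cv2.minAreaRect(p[:,:2].astype(np.float32)),np.median(p,0))
# ray cast to z=45
v_,u_=np.nonzero(l==i); d=np.c_[(u_-f['cx'])/f['fx'],(v_-f['cy'])/f['fy'],np.ones(len(u_))]@f['R'].T; q=f['c']+d*((45-f['c'][2])/d[:,2])[:,None]
print(cv2.minAreaRect(q[:,:2].astype(np.float32)))
# lid
b=(h>100)&(h<118)&(S>100)&(W[...,2]>80); print('lid', np.nanmin(W[b],0),np.nanmax(W[b],0))
E
```

```text
[ 282   70   40   81 2491] ((497.1246032714844, -311.8454284667969), (41.83842849731445, 97.73136901855469), 76.09288024902344) [ 498.8671951  -312.42354909   44.70361405]
((497.09246826171875, -311.8421936035156), (41.66539764404297, 97.36841583251953), 76.21258544921875)
lid [ 560.9123042  -389.18132838   80.00629491] [ 591.07529292 -251.23947587  162.51762509]
```

drive_tool:
  hand: 0.3
  targets:
    - {"dx": 0.5, "dy": 0.2, "dz": 0, "spin": -0.8}
    - {"dx": 0.47, "dy": 0.22, "dz": -0.4, "spin": -0.7}
    - {"dx": 0, "dy": 0, "dz": -0.8, "spin": 0}
    - {"dx": 0, "dy": 0, "dz": -0.8, "spin": 0}
    - {"dx": 0, "dy": 0, "dz": -0.6, "spin": 0}
    - {"dx": 0, "dy": 0, "dz": -0.2, "spin": 0}
    - {"dx": 0, "dy": 0, "dz": 0, "spin": 0}
    - {"dx": 0, "dy": 0, "dz": 0, "spin": 0}

```text
t: 8.3
ee_pos: [464.1, -304.0, 135.2]
tcp_rot: [[0.971, -0.241, 0.001], [-0.241, -0.971, -0.001], [0.001, 0.001, -1.0]]
ft_force: [0.1, 0.1, 1.3]
finger_gap: 0.697
```

drive_tool:
  targets:
    - {"dx": 0, "dy": 0, "dz": -0.4, "spin": 0}
    - {"dx": 0, "dy": 0, "dz": -0.6, "spin": 0}
    - {"dx": 0, "dy": 0, "dz": -0.6, "spin": 0}
    - {"dx": 0, "dy": 0, "dz": -0.4, "spin": 0}
    - {"dx": 0, "dy": 0, "dz": -0.3, "spin": 0}
    - {"dx": 0, "dy": 0, "dz": -0.09, "spin": 0}
    - {"dx": 0, "dy": 0, "dz": 0, "spin": 0}
    - {"dx": 0, "dy": 0, "dz": 0, "spin": 0}

```text
t: 9.1
ee_pos: [464.0, -304.1, 15.5]
tcp_rot: [[0.971, -0.241, 0.001], [-0.241, -0.971, -0.001], [0.002, 0.001, -1.0]]
ft_force: [-0.3, 0.3, -0.5]
finger_gap: 0.699
```

drive_tool:
  hand: 1
  targets:
    - {"dx": 0, "dy": 0, "dz": 0, "spin": 0}
    - {"dx": 0, "dy": 0, "dz": 0, "spin": 0}
    - {"dx": 0, "dy": 0, "dz": 0, "spin": 0}
    - {"dx": 0, "dy": 0, "dz": 0, "spin": 0}
    - {"dx": 0, "dy": 0, "dz": 0, "spin": 0}
    - {"dx": 0, "dy": 0, "dz": 0, "spin": 0}
    - {"dx": 0, "dy": 0, "dz": 0, "spin": 0}
    - {"dx": 0, "dy": 0, "dz": 0, "spin": 0}

```text
t: 9.9
ee_pos: [463.5, -303.8, 14.5]
tcp_rot: [[0.971, -0.241, 0.0], [-0.241, -0.971, -0.0], [0.0, 0.0, -1.0]]
ft_force: [-1.4, 0.2, 4.5]
finger_gap: 0.469
```

drive_tool:
  targets:
    - {"dx": 0, "dy": 0, "dz": 0.1, "spin": 0}
    - {"dx": 0, "dy": 0, "dz": 0.2, "spin": 0}
    - {"dx": 0, "dy": 0, "dz": 0.4, "spin": 0}
    - {"dx": 0, "dy": 0, "dz": 0.6, "spin": 0}
    - {"dx": 0, "dy": 0, "dz": 0.6, "spin": 0}
    - {"dx": 0, "dy": 0, "dz": 0.6, "spin": 0}
    - {"dx": 0, "dy": 0, "dz": 0.6, "spin": 0}
    - {"dx": 0, "dy": 0, "dz": 0.6, "spin": 0}

```text
t: 10.7
ee_pos: [463.1, -303.5, 200.9]
tcp_rot: [[0.971, -0.241, 0.0], [-0.241, -0.971, -0.0], [0.0, 0.0, -1.0]]
ft_force: [0.6, -0.5, -2.8]
finger_gap: 0.475
```

drive_tool:
  targets:
    - {"dx": -0.3, "dy": 0, "dz": 0.7, "spin": 0}
    - {"dx": -0.6, "dy": 0.3, "dz": 0.7, "spin": 0}
    - {"dx": -0.6, "dy": 0.6, "dz": 0.7, "spin": 1}
    - {"dx": -0.4, "dy": 0.8, "dz": 0.4, "spin": 1}
    - {"dx": 0, "dy": 0.9, "dz": 0.1, "spin": 1}
    - {"dx": 0, "dy": 0.9, "dz": 0, "spin": 1}
    - {"dx": 0, "dy": 0.9, "dz": 0, "spin": 0.2}
    - {"dx": 0, "dy": 0.9, "dz": 0, "spin": 0}

```text
t: 11.5
ee_pos: [370.1, -39.8, 326.6]
tcp_rot: [[0.992, 0.123, 0.001], [0.123, -0.992, -0.0], [0.001, 0.0, -1.0]]
ft_force: [0.9, -0.2, -3.0]
finger_gap: 0.47
```

drive_tool:
  targets:
    - {"dx": 0, "dy": 0.7, "dz": 0, "spin": 0}
    - {"dx": 0, "dy": 0.4, "dz": 0, "spin": 0}
    - {"dx": 0, "dy": 0.15, "dz": 0, "spin": 0}
    - {"dx": 0, "dy": 0, "dz": 0, "spin": 0}
    - {"dx": 0, "dy": 0, "dz": 0, "spin": 0}
    - {"dx": 0, "dy": 0, "dz": 0, "spin": 0}
    - {"dx": 0, "dy": 0, "dz": 0, "spin": 0}
    - {"dx": 0, "dy": 0, "dz": 0, "spin": 0}

```text
t: 12.3
ee_pos: [371.1, 20.5, 325.9]
tcp_rot: [[0.993, 0.122, -0.0], [0.122, -0.993, -0.0], [-0.0, 0.0, -1.0]]
ft_force: [0.3, -0.4, -3.2]
finger_gap: 0.471
```

```bash
python3 - <<'E'
from h import *
import pickle
f=grab('wrist'); save(f,'w3.png'); pickle.dump(f,open('w3.pkl','wb')); print(f['c'])
E
```

```text
[438.45115186  29.04525752 491.50416878]
```

View pics/w3.png

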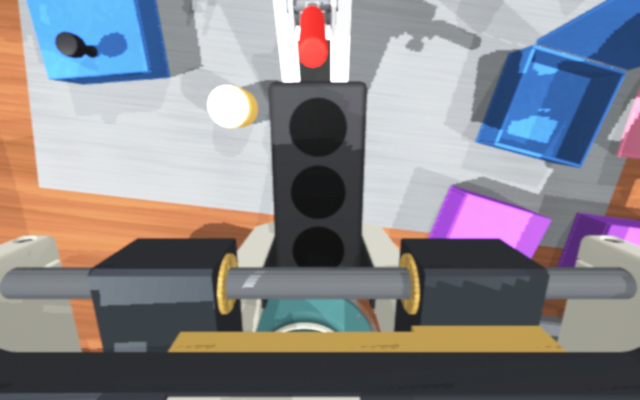

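The mould is held level and hides the lower part of the deck, with the stand's top end and handle at about (315,30). I'll look from one side instead.

drive_tool:
  targets:
    - {"dx": 0.3, "dy": -0.5, "dz": 0, "spin": 0}
    - {"dx": 0.5, "dy": -0.8, "dz": 0, "spin": 0}
    - {"dx": 0.5, "dy": -0.8, "dz": 0, "spin": 0}
    - {"dx": 0.3, "dy": -0.7, "dz": 0, "spin": 0}
    - {"dx": 0, "dy": -0.2, "dz": 0, "spin": 0}
    - {"dx": 0, "dy": 0, "dz": 0, "spin": 0}
    - {"dx": 0, "dy": 0, "dz": 0, "spin": 0}
    - {"dx": 0, "dy": 0, "dz": 0, "spin": 0}

```text
t: 13.15
ee_pos: [450.8, -128.0, 326.3]
tcp_rot: [[0.992, 0.124, 0.001], [0.124, -0.992, -0.0], [0.001, 0.0, -1.0]]
ft_force: [-0.3, 0.2, -2.8]
finger_gap: 0.472
```

```bash
python3 - <<'E'
from h import *
import pickle
f=grab('wrist'); save(f,'w4.png'); pickle.dump(f,open('w4.pkl','wb')); print(f['c'])
E
```

```text
[ 518.02707547 -119.35167964  491.94968122]
```

View pics/w4.png

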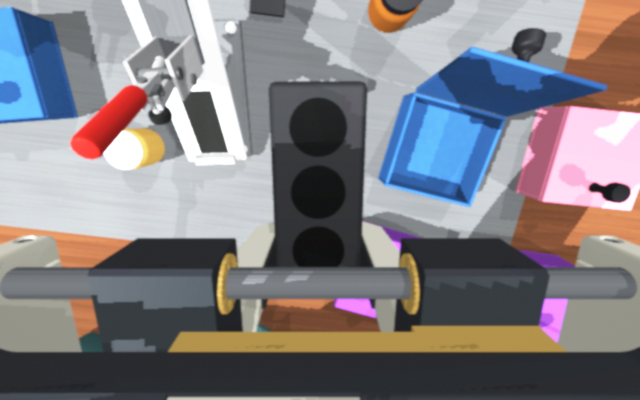

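The pad is at (207,120), the stop at (215,158), the foot at (160,117), and the handle runs from (90,145) to (140,95).

```bash
python3 - <<'E'
from h import *
import pickle
f=pickle.load(open('w4.pkl','rb')); W=cloud(f); h,S,v=cv2.split(cv2.cvtColor(f['pixels'],cv2.COLOR_RGB2HSV))
# pad
m=np.zeros(v.shape,bool); m[85:160,180:235]=1; m&=(v<80)
n,l,st,_=cv2.connectedComponentsWithStats(m.astype(np.uint8)); i=1+st[1:,4].argmax(); pm=l==i; p=W[pm]
c=p.mean(0); nn=np.linalg.svd(p-c)[2][2]; nn*=np.sign(nn[2]); print('pad',st[i],c,nn,'tilt',np.degrees(np.arccos(nn[2])),'yaw',np.degrees(np.arctan2(-nn[1],-nn[0])))
# white points near plane
box=np.zeros(v.shape,bool); box[0:165,110:260]=1
dist=(W-c)@nn
w=box&(S<60)&(v>150)&(abs(dist)<5)
q=W[w|pm]; c2=q.mean(0); n2=np.linalg.svd(q-c2,full_matrices=False)[2][2]; n2*=np.sign(n2[2]); print('deck',w.sum(),n2,'tilt',np.degrees(np.arccos(n2[2])),'yaw',np.degrees(np.arctan2(-n2[1],-n2[0])))
# project pad pixels on plane tilt 30 through c
def onplane(mask,c,n):
    a,b=np.nonzero(mask); d=np.c_[(b-f['cx'])/f['fx'],(a-f['cy'])/f['fy'],np.ones(len(b))]@f['R'].T
    return f['c']+d*(((c-f['c'])@n)/(d@n))[:,None]
yaw=np.arctan2(-n2[1],-n2[0])
for yw in (np.radians(6.8),yaw):
    N=np.array([-.5*np.cos(yw),-.5*np.sin(yw),.866]); X=np.array([.866*np.cos(yw),.866*np.sin(yw),.5]); Y=np.cross(N,X)
    P=onplane(pm,c,N)-c; a=np.c_[P@X,P@Y]; print('X range',a.min(0),a.max(0),cv2.minAreaRect(a.astype(np.float32)))
    A=(W-c); u=np.stack([A@X,A@Y,A@N],-1)
    ok=box&(abs(u[...,1])<60)&(abs(u[...,0])<300)
    k=ok&(u[...,2]>5)&(u[...,0]<0); print('stop pts',k.sum(),np.median(u[k],0),u[k].min(0),u[k].max(0))
    for r0 in range(-30,80,20):
        k=ok&(abs(u[...,2])<4)&(abs(u[...,0]-r0)<5)&(((S<60)&(v>140))|pm)
        if k.any(): print(r0,'deck y',np.percentile(u[k][:,1],[1,99]))
    k=ok&(u[...,2]>20)&(u[...,0]>0); print('clamp min x by z')
    for z0 in range(20,200,15):
        kk=k&(abs(u[...,2]-z0)<7.5)
        if kk.sum()>3: print(z0,kk.sum(),u[kk].min(0).round(),u[kk].max(0).round())
    red=box*0+1; rm=((h<8)|(h>172))&(S>150)&(v>90)&(W[...,2]>150)&(np.arange(640)[None]<170); r=u[rm]; print('red',r.min(0).round(),r.max(0).round(),np.median(r,0).round())
E
```

```text
Traceback (most recent call last):
numpy.linalg.LinAlgError: SVD did not converge
```

```bash
cat > deck.py <<'E'
from h import *
import pickle
f=pickle.load(open('w4.pkl','rb')); W=cloud(f); h,S,v=cv2.split(cv2.cvtColor(f['pixels'],cv2.COLOR_RGB2HSV))
fin=np.isfinite(W[...,2]); W=np.where(fin[...,None],W,-9999)
m=np.zeros(v.shape,bool); m[85:160,180:235]=1; m&=(v<80)
n,l,st,_=cv2.connectedComponentsWithStats(m.astype(np.uint8)); i=1+st[1:,4].argmax(); pm=l==i; p=W[pm&fin]
c=np.median(p,0); p=p[np.linalg.norm(p-c,axis=1)<80]; c=p.mean(0); nn=np.linalg.svd(p-c)[2][2]; nn*=np.sign(nn[2]); print('pad',st[i],len(p),c,nn,'tilt',np.degrees(np.arccos(nn[2])),'yaw',np.degrees(np.arctan2(-nn[1],-nn[0])))
box=np.zeros(v.shape,bool); box[0:165,110:260]=1
dist=(W-c)@nn
w=box&(S<60)&(v>150)&(abs(dist)<5)
q=np.r_[W[w],p]; c2=q.mean(0); n2=np.linalg.svd(q-c2,full_matrices=False)[2][2]; n2*=np.sign(n2[2]); print('deck',w.sum(),n2,'tilt',np.degrees(np.arccos(n2[2])),'yaw',np.degrees(np.arctan2(-n2[1],-n2[0])))
def onplane(mask,c,n):
    a,b=np.nonzero(mask); d=np.c_[(b-f['cx'])/f['fx'],(a-f['cy'])/f['fy'],np.ones(len(b))]@f['R'].T
    return f['c']+d*(((c-f['c'])@n)/(d@n))[:,None]
yaw=np.arctan2(-n2[1],-n2[0])
for yw in (np.radians(6.8),yaw):
    N=np.array([-.5*np.cos(yw),-.5*np.sin(yw),.866]); X=np.array([.866*np.cos(yw),.866*np.sin(yw),.5]); Y=np.cross(N,X)
    P=onplane(pm,c,N)-c; a=np.c_[P@X,P@Y]; print('\nX range',a.min(0),a.max(0),cv2.minAreaRect(a.astype(np.float32)))
    A=(W-c); u=np.stack([A@X,A@Y,A@N],-1)
    ok=fin&box&(abs(u[...,1])<60)&(abs(u[...,0])<300)
    k=ok&(u[...,2]>5)&(u[...,2]<25)&(u[...,0]<0); print('stop pts',k.sum(),np.median(u[k],0),u[k].min(0),u[k].max(0))
    for r0 in range(-30,80,20):
        k=ok&(abs(u[...,2])<4)&(abs(u[...,0]-r0)<5)&(((S<60)&(v>140))|pm)
        if k.any(): print(r0,'deck y',np.percentile(u[k][:,1],[1,99]))
    k=ok&(u[...,2]>20)&(u[...,0]>0); print('clamp min x by z')
    for z0 in range(20,200,15):
        kk=k&(abs(u[...,2]-z0)<7.5)
        if kk.sum()>3: print(z0,kk.sum(),u[kk].min(0).round(),u[kk].max(0).round())
    rm=fin&((h<8)|(h>172))&(S>150)&(v>90)&(W[...,2]>150)&(np.arange(640)[None]<170); r=u[rm]; print('red',r.min(0).round(),r.max(0).round(),np.median(r,0).round())
E
python3 deck.py
```

```text
pad [ 185   93   41   58 1452] 1444 [495.60745004  39.70639209  62.4485817 ] [-0.49415026 -0.07675707  0.86598145] tilt 30.005036028353825 yaw 8.829276055257127
deck 4953 [-0.49089785 -0.08222547  0.86732824] tilt 29.85036730414695 yaw 9.508781562001674

X range [-48.01105525 -18.89468028] [43.4102351  19.43844054] ((-2.3901138305664062, 0.4770488739013672), (91.55902862548828, 36.92433166503906), 1.3129806518554688)
stop pts 336 [-57.97787901  -1.038341    10.91859559] [-67.30070857 -31.32970885   5.03316552] [-52.7720587   29.43231447  13.29421674]
-30 deck y [-44.29662294  43.70077779]
-10 deck y [-43.46144221  43.85328501]
10 deck y [-43.18005304  42.97550042]
30 deck y [-42.11572015  43.49542289]
50 deck y [-41.94708552  28.21520132]
70 deck y [-41.50006806 -12.1834485 ]
clamp min x by z
20 173 [ 74. -19.  20.] [115.  25.  27.]
35 339 [ 74. -22.  28.] [115.  25.  42.]
50 460 [ 74. -23.  43.] [115.  25.  57.]
65 501 [ 73. -22.  58.] [116.  25.  72.]
80 1061 [ 74. -23.  73.] [116.  29.  87.]
95 409 [ 61. -11.  88.] [106.  12. 102.]
110 657 [ 60. -11. 103.] [105.  11. 116.]
125 202
[... 661 characters left out ...]
   42.82271551]
30 deck y [-43.88210953  42.82988981]
50 deck y [-44.03265492  26.91410732]
70 deck y [-44.69752866 -16.15298406]
clamp min x by z
20 175 [ 73. -22.  20.] [115.  21.  27.]
35 339 [ 73. -25.  28.] [115.  22.  42.]
50 465 [ 73. -25.  43.] [115.  21.  57.]
65 493 [ 73. -25.  58.] [115.  22.  72.]
80 1066 [ 73. -25.  73.] [115.  27.  87.]
95 402 [ 62. -12.  88.] [106.  11. 102.]
110 665 [ 60. -12. 103.] [105.  11. 116.]
125 198 [ 90. -10. 118.] [109.   5. 132.]
140 323 [ 90. -10. 133.] [109.   6. 147.]
155 338 [ 90. -10. 148.] [109.   5. 162.]
170 281 [ 90. -10. 163.] [108.  -2. 177.]
185 131 [ 89. -10. 178.] [104.  -3. 190.]
red [ 91. -10. 121.] [109.   9. 206.] [104.  -6. 178.]
```

```bash
python3 - <<'E'
from h import *
s=telemetry.read_state(); R=np.array(s['tcp_rot']); t=np.array(s['ee_pos']); print(np.round(s['joints'],3))
P=[]
for n in ('scene','top'):
    f=grab(n); save(f,n+'5.png'); W=cloud(f); W=W[np.isfinite(W[...,2])]; P.append((W-t)@R)
P=np.concatenate(P)
P[:,2]*=-1 # height above TCP
for z0 in range(0,400,15):
    k=(abs(P[:,2]-z0)<7.5)&(abs(P[:,0])<160)&(abs(P[:,1])<160)
    kc=k&(abs(P[:,1])<20)
    if k.sum()>5: print(z0,k.sum(),P[k].min(0).round()[:2],P[k].max(0).round()[:2],'|y|<20 x:',(P[kc][:,0].min().round(),P[kc][:,0].max().round()) if kc.any() else '')
E
```

```text
[-0.331 -0.344  1.691  0.     1.794  1.115]
0 107 [  8. -20.] [86. 34.] |y|<20 x: (np.float64(12.0), np.float64(86.0))
15 120 [  8. -34.] [86. 33.] |y|<20 x: (np.float64(62.0), np.float64(86.0))
30 422 [  7. -32.] [86. 30.] |y|<20 x: (np.float64(7.0), np.float64(85.0))
60 12 [  3. -37.] [ 10. -20.] |y|<20 x: (np.float64(5.0), np.float64(5.0))
75 7 [ -8. -80.] [30. 85.] |y|<20 x: 
90 161 [-36. -85.] [37. 88.] |y|<20 x: (np.float64(25.0), np.float64(32.0))
105 528 [-36. -92.] [37. 94.] |y|<20 x: (np.float64(-30.0), np.float64(32.0))
120 742 [-36. -92.] [38. 96.] |y|<20 x: (np.float64(-20.0), np.float64(25.0))
135 212 [-35. -92.] [37. 96.] |y|<20 x: (np.float64(-19.0), np.float64(26.0))
150 34 [-18. -40.] [25. 20.] |y|<20 x: (np.float64(-18.0), np.float64(25.0))
165 47 [-36. -39.] [37. 33.] |y|<20 x: (np.float64(20.0), np.float64(37.0))
180 178 [-36. -40.] [38. 39.] |y|<20 x: (np.float64(27.0), np.float64(38.0))
195 17 [-43. -11.] [45. 45.] |y|<20 x: (np.float64(-43.0), np.float64(45.0))
210 200 [-45. -39.] [46. 47.] |y|<20 x: (np.float64(-45.0), np.float64(46.0))
225 257 [-155.  -87.] [46. 46.] |y|<20 x: (np.float64(-155.0), np.float64(46.0))
240 277 [-157.  -91.] [47. 53.] |y|<20 x: (np.float64(-157.0), np.float64(47.0))
255 577 [-158.  -96.] [49. 75.] |y|<20 x: (np.float64(-158.0), np.float64(47.0))
270 425 [-160. -144.] [70. 80.] |y|<20 x: (np.float64(-160.0), np.float64(53.0))
285 730 [-159. -143.] [75. 84.] |y|<20 x: (np.float64(-159.0), np.float64(61.0))
300 1268 [-160. -138.] [77. 84.] |y|<20 x: (np.float64(-160.0), np.float64(69.0))
315 2977 [-160. -129.] [75. 85.] |y|<20 x: (np.float64(-160.0), np.float64(69.0))
330 2971 [-160. -117.] [72. 83.] |y|<20 x: (np.float64(-150.0), np.float64(58.0))
345 4422 [-102.  -92.] [65. 78.] |y|<20 x: (np.float64(-102.0), np.float64(48.0))
360 646 [-50. -69.] [46. 69.] |y|<20 x: (np.float64(-15.0), np.float64(22.0))
```

View pics/scene5.png

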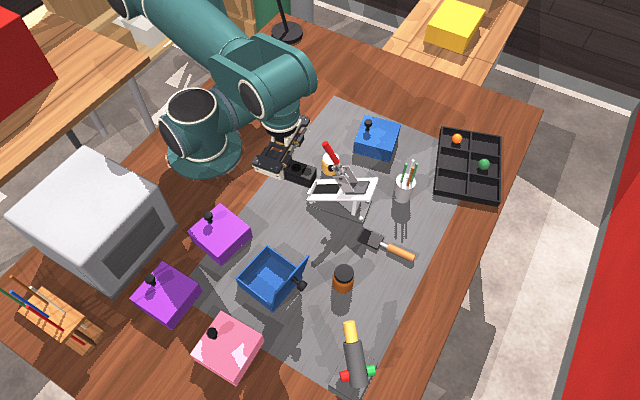

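The geometry shows a conflict. With the mould gripped at −34 mm and seated, the upright handle, which leans 30° towards the robot, would hit the flange. I need a grip nearer the mould's end, and the handle eased back slightly first, about 0.25 rad and far from clamping. I'll put the mould back in its case, ease the handle, then regrip.

drive_tool:
  targets:
    - {"dx": 0, "dy": -0.5, "dz": 0, "spin": -1}
    - {"dx": 0.1, "dy": -0.8, "dz": 0, "spin": -1}
    - {"dx": 0.1, "dy": -0.9, "dz": 0, "spin": -1}
    - {"dx": 0.05, "dy": -0.8, "dz": 0, "spin": -1}
    - {"dx": 0, "dy": -0.52, "dz": 0, "spin": -0.2}
    - {"dx": 0, "dy": 0, "dz": -0.5, "spin": 0}
    - {"dx": 0, "dy": 0, "dz": -0.9, "spin": 0}
    - {"dx": 0, "dy": 0, "dz": -0.9, "spin": 0}

```text
t: 14.1
ee_pos: [463.7, -304.7, 210.1]
tcp_rot: [[0.971, -0.241, 0.001], [-0.241, -0.971, -0.001], [0.001, 0.001, -1.0]]
ft_force: [0.5, 0.3, -3.1]
finger_gap: 0.474
```

drive_tool:
  targets:
    - {"dx": 0, "dy": 0, "dz": -0.9, "spin": 0}
    - {"dx": 0, "dy": 0, "dz": -0.9, "spin": 0}
    - {"dx": 0, "dy": 0, "dz": -0.9, "spin": 0}
    - {"dx": 0, "dy": 0, "dz": -0.6, "spin": 0}
    - {"dx": 0, "dy": 0, "dz": -0.3, "spin": 0}
    - {"dx": 0, "dy": 0, "dz": -0.1, "spin": 0}
    - {"dx": 0, "dy": 0, "dz": 0, "spin": 0}
    - {"dx": 0, "dy": 0, "dz": 0, "spin": 0}

```text
t: 14.9
ee_pos: [464.4, -305.4, 27.8]
tcp_rot: [[0.971, -0.241, 0.002], [-0.241, -0.971, -0.001], [0.002, 0.001, -1.0]]
ft_force: [0.0, 0.9, -2.6]
finger_gap: 0.475
```

drive_tool:
  targets:
    - {"dx": 0, "dy": 0, "dz": -0.1, "spin": 0}
    - {"dx": 0, "dy": 0, "dz": -0.08, "spin": 0}
    - {"dx": 0, "dy": 0, "dz": -0.06, "spin": 0}
    - {"dx": 0, "dy": 0, "dz": 0, "spin": 0}
    - {"dx": 0, "dy": 0, "dz": 0, "spin": 0}
    - {"dx": 0, "dy": 0, "dz": 0, "spin": 0}
    - {"dx": 0, "dy": 0, "dz": 0, "spin": 0}
    - {"dx": 0, "dy": 0, "dz": 0, "spin": 0}

```text
t: 15.7
ee_pos: [463.8, -305.0, 14.4]
tcp_rot: [[0.971, -0.241, 0.001], [-0.241, -0.971, -0.0], [0.001, 0.0, -1.0]]
ft_force: [-2.0, 2.2, 5.6]
finger_gap: 0.471
```

drive_tool:
  hand: 0.3
  targets:
    - {"dx": 0, "dy": 0, "dz": 0, "spin": 0}
    - {"dx": 0, "dy": 0, "dz": 0, "spin": 0}
    - {"dx": 0, "dy": 0, "dz": 0, "spin": 0}
    - {"dx": 0, "dy": 0, "dz": 0, "spin": 0}
    - {"dx": 0, "dy": 0, "dz": 0.4, "spin": 0}
    - {"dx": 0, "dy": 0, "dz": 0.8, "spin": 0}
    - {"dx": 0, "dy": 0, "dz": 0.9, "spin": 0}
    - {"dx": 0, "dy": 0, "dz": 0.9, "spin": 0}

```text
t: 16.5
ee_pos: [463.3, -304.7, 165.5]
tcp_rot: [[0.971, -0.241, -0.0], [-0.241, -0.971, 0.0], [-0.0, -0.0, -1.0]]
ft_force: [0.4, -0.2, -0.1]
finger_gap: 0.699
```

drive_tool:
  hand: 1
  targets:
    - {"dx": 0, "dy": 0, "dz": 0.9, "spin": 0}
    - {"dx": -0.2, "dy": 0.5, "dz": 0.6, "spin": 1}
    - {"dx": -0.2, "dy": 0.8, "dz": 0.3, "spin": 1}
    - {"dx": -0.2, "dy": 0.9, "dz": 0, "spin": 1}
    - {"dx": -0.07, "dy": 0.9, "dz": 0, "spin": 1}
    - {"dx": 0, "dy": 0.9, "dz": 0, "spin": 0.43}
    - {"dx": 0, "dy": 0.9, "dz": 0, "spin": 0}
    - {"dx": 0, "dy": 0.9, "dz": 0, "spin": 0}

```text
t: 17.3
ee_pos: [429.6, -13.3, 254.2]
tcp_rot: [[0.99, 0.143, 0.001], [0.143, -0.99, -0.0], [0.001, 0.0, -1.0]]
ft_force: [1.4, 0.5, 0.4]
finger_gap: 0.062
```

drive_tool:
  targets:
    - {"dx": 0, "dy": 0.7, "dz": 0, "spin": 0}
    - {"dx": 0, "dy": 0.3, "dz": 0, "spin": 0}
    - {"dx": 0.2, "dy": 0, "dz": 0, "spin": 0}
    - {"dx": 0.3, "dy": 0, "dz": 0, "spin": 0}
    - {"dx": 0.2, "dy": 0, "dz": 0, "spin": 0}
    - {"dx": 0.1, "dy": 0, "dz": 0, "spin": 0}
    - {"dx": 0, "dy": 0, "dz": 0, "spin": 0}
    - {"dx": 0, "dy": 0, "dz": 0, "spin": 0}

```text
t: 18.1
ee_pos: [470.0, 34.7, 253.8]
tcp_rot: [[0.99, 0.142, -0.0], [0.142, -0.99, -0.0], [-0.0, 0.0, -1.0]]
ft_force: [-0.2, -0.1, 0.3]
finger_gap: 0.005
```

drive_tool:
  targets:
    - {"dx": 0.06, "dy": 0.02, "dz": 0, "spin": 0}
    - {"dx": 0.1, "dy": 0.02, "dz": 0, "spin": 0}
    - {"dx": 0.1, "dy": 0.02, "dz": 0, "spin": 0}
    - {"dx": 0.1, "dy": 0.02, "dz": 0, "spin": 0}
    - {"dx": 0.08, "dy": 0, "dz": 0, "spin": 0}
    - {"dx": 0, "dy": 0, "dz": 0, "spin": 0}
    - {"dx": 0, "dy": 0, "dz": 0, "spin": 0}
    - {"dx": 0, "dy": 0, "dz": 0, "spin": 0}

```text
t: 18.9
ee_pos: [492.0, 39.1, 253.9]
tcp_rot: [[0.99, 0.143, -0.0], [0.143, -0.99, -0.0], [-0.0, 0.0, -1.0]]
ft_force: [-0.7, -0.2, -0.1]
finger_gap: 0.008
```

drive_tool:
  hand: 0.3
  targets:
    - {"dx": -0.4, "dy": 0, "dz": 0, "spin": 0}
    - {"dx": -0.8, "dy": 0, "dz": 0, "spin": 0}
    - {"dx": 0, "dy": -0.6, "dz": 0, "spin": -0.43}
    - {"dx": 0, "dy": -0.9, "dz": 0, "spin": -1}
    - {"dx": 0, "dy": -0.9, "dz": 0, "spin": -1}
    - {"dx": 0, "dy": -0.9, "dz": 0, "spin": -1}
    - {"dx": 0.1, "dy": -0.9, "dz": 0, "spin": -1}
    - {"dx": 0.1, "dy": -0.9, "dz": 0, "spin": 0}

```text
t: 19.7
ee_pos: [441.6, -217.9, 254.3]
tcp_rot: [[0.97, -0.244, 0.001], [-0.244, -0.97, -0.0], [0.001, 0.0, -1.0]]
ft_force: [0.9, 0.4, 0.9]
finger_gap: 0.646
```

```bash
cat > handle.py <<'E'
from h import *
yw=np.radians(8.2); N=np.array([-.5*np.cos(yw),-.5*np.sin(yw),.866]); X=np.array([.866*np.cos(yw),.866*np.sin(yw),.5]); Y=np.cross(N,X)
nest=np.array([493.9,39.5,61.4])
def deckmask(f):
    W=cloud(f); u=np.stack([(W-nest)@a for a in (X,Y,N)],-1); return W,u
def report(f):
    W,u=deckmask(f); h,S,v=cv2.split(cv2.cvtColor(f['pixels'],cv2.COLOR_RGB2HSV))
    rm=((h<8)|(h>172))&(S>150)&(v>90)&(abs(u[...,1])<30)&(u[...,2]>20)&(u[...,0]>20)&(u[...,0]<280)
    r=u[rm]; print('red',len(r))
    c=np.median(r,0); d=np.linalg.svd(r-r.mean(0),full_matrices=False)[2][0]; d*=np.sign((c-[102,0,75])@d); print('med',c.round(1),'axis angle',np.arctan2(d[0],d[2]).round(3),'from pivot',np.arctan2(c[0]-102,c[2]-75).round(3))
if __name__=='__main__':
    f=grab('scene'); save(f,'s_latest.png'); report(f)
    W,u=deckmask(f); k=(abs(u[...,1])<14)&(u[...,2]>85)&(u[...,2]<120)&(u[...,0]<90)&(u[...,0]>0); 
    if k.any(): print('foot/arm',k.sum(),u[k].min(0).round(),u[k].max(0).round())
E
python3 handle.py
```

```text
red 131
med [131.7  -5.9 168.5] axis angle 0.232 from pivot 0.307
foot/arm 92 [ 42. -14.  85.] [ 90.  14. 111.]
```

drive_tool:
  targets:
    - {"dx": 0.13, "dy": -0.8, "dz": 0, "spin": 0}
    - {"dx": 0.14, "dy": -0.6, "dz": 0, "spin": 0}
    - {"dx": 0, "dy": -0.3, "dz": -0.5, "spin": 0}
    - {"dx": 0, "dy": 0, "dz": -0.8, "spin": 0}
    - {"dx": 0, "dy": 0, "dz": -0.8, "spin": 0}
    - {"dx": 0, "dy": 0, "dz": -0.3, "spin": 0}
    - {"dx": 0, "dy": 0, "dz": 0, "spin": 0}
    - {"dx": 0, "dy": 0, "dz": 0, "spin": 0}

```text
t: 20.55
ee_pos: [456.1, -301.2, 135.9]
tcp_rot: [[0.971, -0.241, 0.001], [-0.241, -0.971, -0.001], [0.002, 0.001, -1.0]]
ft_force: [-0.0, -0.3, 0.8]
finger_gap: 0.703
```

```bash
python3 - <<'E'
from h import *
f=grab('wrist'); W=cloud(f); h,S,v=cv2.split(cv2.cvtColor(f['pixels'],cv2.COLOR_RGB2HSV))
m=(S<90)&(v<130)&(abs(W[...,2]-45)<9)&(abs(W[...,0]-497)<70)&(abs(W[...,1]+311)<60)
n,l,st,_=cv2.connectedComponentsWithStats(m.astype(np.uint8)); i=1+st[1:,4].argmax(); p=W[l==i]
print(st[i],cv2.minAreaRect(p[:,:2].astype(np.float32)),cv2.boxPoints(cv2.minAreaRect(p[:,:2].astype(np.float32))).round(1).tolist(),telemetry.read_state()['ee_pos'])
E
```

```text
[ 296   91   50  113 5407] ((497.41339111328125, -313.23779296875), (41.9548454284668, 97.3044662475586), 75.97593688964844) [[445.1000061035156, -321.79998779296875], [539.5, -345.3999938964844], [549.7000122070312, -304.70001220703125], [455.29998779296875, -281.1000061035156]] [ 456.33927388 -301.31249832  136.36698669]
```

drive_tool:
  targets:
    - {"dx": 0, "dy": -0.03, "dz": -0.4, "spin": 0}
    - {"dx": 0, "dy": 0, "dz": -0.7, "spin": 0}
    - {"dx": 0, "dy": 0, "dz": -0.6, "spin": 0}
    - {"dx": 0, "dy": 0, "dz": -0.4, "spin": 0}
    - {"dx": 0, "dy": 0, "dz": -0.2, "spin": 0}
    - {"dx": 0, "dy": 0, "dz": -0.06, "spin": 0}
    - {"dx": 0, "dy": 0, "dz": 0, "spin": 0}
    - {"dx": 0, "dy": 0, "dz": 0, "spin": 0}

```text
t: 21.4
ee_pos: [456.3, -302.9, 17.5]
tcp_rot: [[0.971, -0.241, 0.002], [-0.241, -0.971, -0.001], [0.002, 0.001, -1.0]]
ft_force: [-0.4, 0.5, -0.1]
finger_gap: 0.7
```

drive_tool:
  hand: 1
  targets:
    - {"dx": 0, "dy": 0, "dz": 0, "spin": 0}
    - {"dx": 0, "dy": 0, "dz": 0, "spin": 0}
    - {"dx": 0, "dy": 0, "dz": 0, "spin": 0}
    - {"dx": 0, "dy": 0, "dz": 0, "spin": 0}
    - {"dx": 0, "dy": 0, "dz": 0, "spin": 0}
    - {"dx": 0, "dy": 0, "dz": 0, "spin": 0}
    - {"dx": 0, "dy": 0, "dz": 0.1, "spin": 0}
    - {"dx": 0, "dy": 0, "dz": 0.2, "spin": 0}

```text
t: 22.2
ee_pos: [454.9, -301.9, 30.3]
tcp_rot: [[0.971, -0.241, -0.002], [-0.241, -0.971, 0.001], [-0.002, -0.001, -1.0]]
ft_force: [0.3, -0.6, -2.6]
finger_gap: 0.471
```

drive_tool:
  targets:
    - {"dx": 0, "dy": 0, "dz": 0.3, "spin": 0}
    - {"dx": 0, "dy": 0, "dz": 0.5, "spin": 0}
    - {"dx": 0, "dy": 0, "dz": 0.6, "spin": 0}
    - {"dx": 0, "dy": 0, "dz": 0.6, "spin": 0}
    - {"dx": 0, "dy": 0, "dz": 0.6, "spin": 0}
    - {"dx": 0, "dy": 0, "dz": 0.5, "spin": 0}
    - {"dx": 0, "dy": 0, "dz": 0.2, "spin": 0}
    - {"dx": 0, "dy": 0, "dz": 0, "spin": 0}

```text
t: 23.0
ee_pos: [455.9, -302.6, 197.7]
tcp_rot: [[0.971, -0.241, 0.002], [-0.241, -0.971, -0.001], [0.002, 0.001, -1.0]]
ft_force: [0.2, 0.1, -3.9]
finger_gap: 0.471
```

```bash
python3 - <<'E'
from h import *
f=grab('wrist'); save(f,'w6.png'); s=telemetry.read_state(); W=(cloud(f)-s['ee_pos'])@np.array(s['tcp_rot']); h,S,v=cv2.split(cv2.cvtColor(f['pixels'],cv2.COLOR_RGB2HSV))
m=(S<90)&(v<130)&(abs(W[...,1])<24)&(W[...,0]>12)&(W[...,0]<115)&(abs(W[...,2]+30)<60)
p=W[m]; print(len(p)); 
for a in range(15,110,10):
    q=p[abs(p[:,0]-a)<5]
    if len(q): print(a,len(q),(-np.median(q[:,2])).round(1),q[:,1].min().round(1),q[:,1].max().round(1))
print(p[:,0].max())
E
```

```text
15648
15 1324 30.2 -23.9 23.6
25 1686 30.0 -21.5 21.5
35 1760 30.1 -24.0 23.5
45 1830 30.3 -21.0 21.1
55 1956 30.0 -20.9 21.0
65 2087 30.2 -20.9 21.1
75 2139 30.3 -20.9 21.2
85 2281 30.1 -21.1 21.6
95 585 29.6 -20.8 21.5
93.11491851303836
```

```bash
python3 - <<'E'
from handle import *
for n in('scene','top'):
    f=grab(n); W,u=deckmask(f)
    hz=(W-nest)@np.array([np.cos(yw),np.sin(yw),0])
    k=(abs(u[...,1])<20)&(u[...,2]>30)&(u[...,0]>10)&(u[...,0]<130)
    for z0 in range(120,300,10):
        q=k&(abs(W[...,2]-z0)<5)
        if q.sum()>2: print(n,z0,q.sum(),'horiz min/5%',hz[q].min().round(1),np.percentile(hz[q],5).round(1),'deck x',u[q][:,0].min().round(),'y',u[q][:,1].min().round(),u[q][:,1].max().round())
    cv2.imwrite(f'pics/{n}7.png',cv2.cvtColor(f['pixels'],cv2.COLOR_RGB2BGR))
E
python3 -c "
import cv2
a=cv2.imread('pics/scene7.png')[120:230,290:420]; cv2.imwrite('pics/s7c.png',cv2.resize(a,None,fx=5,fy=5,interpolation=cv2.INTER_CUBIC))"
```

```text
scene 140 8 horiz min/5% 57.8 61.0 deck x 89.0 y -20.0 20.0
scene 150 27 horiz min/5% 24.4 49.8 deck x 67.0 y -20.0 20.0
scene 160 38 horiz min/5% -3.8 2.4 deck x 48.0 y -20.0 19.0
scene 170 72 horiz min/5% -11.7 -7.8 deck x 42.0 y -20.0 20.0
scene 180 68 horiz min/5% -1.8 1.5 deck x 58.0 y -19.0 20.0
scene 190 54 horiz min/5% 1.3 3.3 deck x 65.0 y -20.0 19.0
scene 200 16 horiz min/5% 11.8 13.9 deck x 78.0 y -7.0 7.0
scene 210 8 horiz min/5% 39.0 39.7 deck x 108.0 y -7.0 3.0
scene 220 11 horiz min/5% 31.5 33.1 deck x 107.0 y -9.0 7.0
scene 230 13 horiz min/5% 32.5 34.4 deck x 113.0 y -10.0 -1.0
scene 240 16 horiz min/5% 28.2 28.5 deck x 112.0 y -10.0 3.0
scene 250 15 horiz min/5% 24.0 24.1 deck x 113.0 y -9.0 7.0
scene 260 11 horiz min/5% 19.9 21.9 deck x 118.0 y -12.0 -4.0
scene 270 8 horiz min/5% 15.9 17.7 deck x 120.0 y -13.0 -4.0
scene 280 3 horiz min/5% 16.4 16.8 deck x 124.0 y -9.0 -6.0
scene 290 3 horiz min/5% 12.2 12.2 deck x 125.0 y -9.0 -5.0
top 140 5 horiz min/5% 32.1 33.4 deck x 68.0 y -14.0 18.0
top 150 12 horiz min/5% 34.3 39.2 deck x 73.0 y -18.0 19.0
top 160 13 horiz min/5% -10.5 -9.2 deck x 42.0 y -18.0 18.0
top 170 53 horiz min/5% -12.1 -10.5 deck x 45.0 y -20.0 19.0
top 180 47 horiz min/5% -6.1 -3.1 deck x 52.0 y -20.0 20.0
top 190 50 horiz min/5% -0.3 2.1 deck x 63.0 y -19.0 20.0
top 200 15 horiz min/5% 3.7 4.3 deck x 70.0 y -10.0 9.0
top 250 3 horiz min/5% 26.2 26.5 deck x 118.0 y -10.0 -9.0
```

View pics/s7c.png

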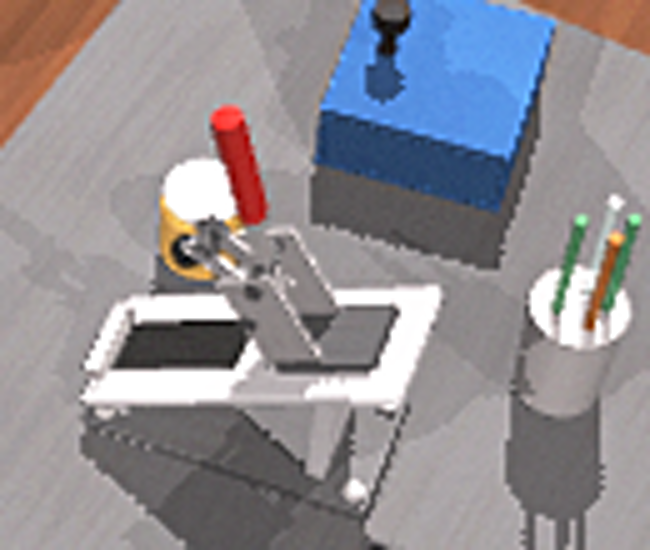

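drive_tool:
  targets:
    - {"dx": -0.4, "dy": 0.3, "dz": 0.2, "spin": 0}
    - {"dx": -0.6, "dy": 0.7, "dz": 0.2, "spin": 1}
    - {"dx": -0.5, "dy": 0.8, "dz": 0, "spin": 1}
    - {"dx": -0.18, "dy": 0.9, "dz": 0, "spin": 1}
    - {"dx": 0, "dy": 0.9, "dz": 0, "spin": 1}
    - {"dx": 0, "dy": 0.9, "dz": 0, "spin": 0.44}
    - {"dx": 0, "dy": 0.9, "dz": 0, "spin": 0}
    - {"dx": 0, "dy": 0.7, "dz": 0, "spin": 0}

```text
t: 23.95
ee_pos: [370.8, 4.7, 214.9]
tcp_rot: [[0.99, 0.144, -0.001], [0.144, -0.99, 0.0], [-0.001, -0.0, -1.0]]
ft_force: [-0.0, 0.0, -4.4]
finger_gap: 0.477
```

drive_tool:
  targets:
    - {"dx": 0, "dy": 0.39, "dz": 0, "spin": 0}
    - {"dx": 0, "dy": 0, "dz": -0.4, "spin": 0}
    - {"dx": 0, "dy": 0, "dz": -0.7, "spin": 0}
    - {"dx": 0, "dy": 0, "dz": -0.6, "spin": 0}
    - {"dx": 0, "dy": 0, "dz": -0.4, "spin": 0}
    - {"dx": 0, "dy": 0, "dz": -0.14, "spin": 0}
    - {"dx": 0, "dy": 0, "dz": 0, "spin": 0}
    - {"dx": 0, "dy": 0, "dz": 0, "spin": 0}

```text
t: 24.75
ee_pos: [371.9, 22.1, 104.7]
tcp_rot: [[0.99, 0.144, 0.001], [0.144, -0.99, 0.0], [0.001, 0.0, -1.0]]
ft_force: [-0.5, -0.6, -2.4]
finger_gap: 0.474
```

drive_tool:
  targets:
    - {"dx": 0.2, "dy": 0.03, "dz": 0, "spin": 0}
    - {"dx": 0.3, "dy": 0.04, "dz": 0, "spin": 0}
    - {"dx": 0.3, "dy": 0.04, "dz": 0, "spin": 0}
    - {"dx": 0.3, "dy": 0.04, "dz": 0, "spin": 0}
    - {"dx": 0.2, "dy": 0.03, "dz": 0, "spin": 0}
    - {"dx": 0.1, "dy": 0.02, "dz": 0, "spin": 0}
    - {"dx": 0, "dy": 0, "dz": 0, "spin": 0}
    - {"dx": 0, "dy": 0, "dz": 0, "spin": 0}

```text
t: 25.55
ee_pos: [441.4, 32.1, 104.0]
tcp_rot: [[0.99, 0.144, -0.0], [0.144, -0.99, -0.0], [-0.0, -0.0, -1.0]]
ft_force: [-0.5, -0.0, -2.2]
finger_gap: 0.468
```

drive_tool:
  targets:
    - {"dx": 0, "dy": 0, "dz": -0.1, "spin": 0}
    - {"dx": 0, "dy": 0, "dz": -0.1, "spin": 0}
    - {"dx": 0, "dy": 0, "dz": -0.08, "spin": 0}
    - {"dx": 0, "dy": 0, "dz": -0.06, "spin": 0}
    - {"dx": 0, "dy": 0, "dz": -0.06, "spin": 0}
    - {"dx": 0, "dy": 0, "dz": 0, "spin": 0}
    - {"dx": 0, "dy": 0, "dz": 0, "spin": 0}
    - {"dx": 0, "dy": 0, "dz": 0, "spin": 0}

```text
t: 26.35
ee_pos: [440.9, 31.9, 83.6]
tcp_rot: [[0.99, 0.144, -0.001], [0.144, -0.99, -0.0], [-0.001, 0.0, -1.0]]
ft_force: [-5.8, -1.0, 1.0]
finger_gap: 0.473
```

drive_tool:
  targets:
    - {"dx": 0.02, "dy": 0, "dz": -0.08, "spin": 0}
    - {"dx": 0, "dy": 0, "dz": -0.08, "spin": 0}
    - {"dx": 0, "dy": 0, "dz": -0.08, "spin": 0}
    - {"dx": 0, "dy": 0, "dz": -0.08, "spin": 0}
    - {"dx": 0, "dy": 0, "dz": -0.08, "spin": 0}
    - {"dx": 0, "dy": 0, "dz": 0, "spin": 0}
    - {"dx": 0, "dy": 0, "dz": 0, "spin": 0}
    - {"dx": 0, "dy": 0, "dz": 0, "spin": 0}

```text
t: 27.15
ee_pos: [442.5, 32.1, 63.9]
tcp_rot: [[0.99, 0.144, -0.0], [0.144, -0.99, 0.0], [-0.0, -0.0, -1.0]]
ft_force: [-0.7, -0.9, -2.3]
finger_gap: 0.469
```

```bash
cat > tilt.py <<'E'
from handle import *
f=grab('wrist'); save(f,'w_latest.png'); W,u=deckmask(f); h,S,v=cv2.split(cv2.cvtColor(f['pixels'],cv2.COLOR_RGB2HSV))
m=(S<90)&(v<130)&(abs(u[...,1])<26)&(u[...,0]>-60)&(u[...,0]<58)&(u[...,2]>15)&(u[...,2]<75)
p=u[m]
for a in range(-50,60,10):
    q=p[abs(p[:,0]-a)<5]
    if len(q)>5: print(a,len(q),'z',np.median(q[:,2]).round(1),'y',np.percentile(q[:,1],[1,99]).round(1))
print('x',np.percentile(p[:,0],[0.5,99.5]))
q=p[(p[:,0]>-20)&(p[:,0]<40)]; print('slope deg',np.degrees(np.polyfit(q[:,0],q[:,2],1)[0]).round(1), telemetry.read_state()['ee_pos'])
E
python3 tilt.py
```

```text
-30 1084 z 54.6 y [-21.6  22.4]
-20 1458 z 53.1 y [-23.1  25.4]
-10 471 z 51.8 y [-24.1  25.8]
x [-34.21607695  -8.23415045]
slope deg 36.4 [442.49444587  32.0994026   63.91702284]
```

drive_tool:
  targets:
    - {"dx": 0, "dy": 0, "dz": -0.06, "spin": 0}
    - {"dx": 0, "dy": 0, "dz": -0.06, "spin": 0}
    - {"dx": 0, "dy": 0, "dz": -0.06, "spin": 0}
    - {"dx": 0, "dy": 0, "dz": -0.06, "spin": 0}
    - {"dx": 0, "dy": 0, "dz": -0.04, "spin": 0}
    - {"dx": 0, "dy": 0, "dz": 0, "spin": 0}
    - {"dx": 0, "dy": 0, "dz": 0, "spin": 0}
    - {"dx": 0, "dy": 0, "dz": 0, "spin": 0}

```text
t: 28.0
ee_pos: [443.8, 32.2, 50.7]
tcp_rot: [[0.99, 0.144, 0.003], [0.144, -0.99, 0.0], [0.003, 0.0, -1.0]]
ft_force: [5.6, -1.1, 5.0]
finger_gap: 0.47
```

```bash
python3 tilt.py; python3 handle.py
```

```text
-40 44 z 42.5 y [-21.7  22.4]
-30 121 z 51.5 y [-23.3  23.7]
-20 286 z 69.5 y [-23.4  24.6]
-10 13 z 74.4 y [-23.3  23.7]
50 18 z 15.3 y [-13.2  17.4]
x [-41.20386078  48.49324927]
slope deg 159.0 [443.8110725   32.15090491  50.76765385]
red 130
med [131.6  -6.7 166.3] axis angle 0.245 from pivot 0.313
foot/arm 130 [  2. -14.  85.] [ 87.  14. 120.]
```

View pics/w_latest.png

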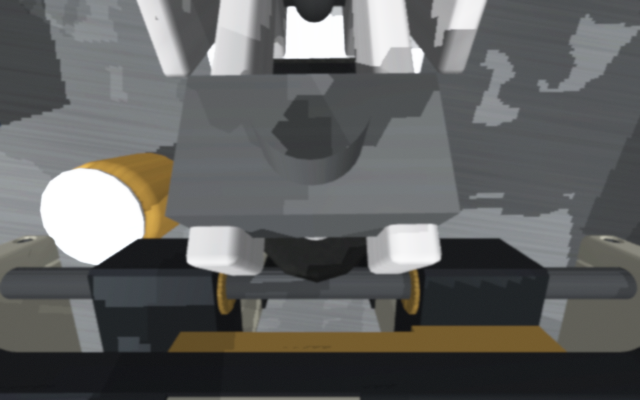

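The close wrist view is filled by the clamp bracket and the foot, at (315,255), so it doesn't help here. I'll check the mould's tilt with the fixed cameras' depth.

```bash
cat > tilt2.py <<'E'
from handle import *
for n in ('scene','top'):
    f=grab(n); save(f,n+'_latest.png'); W,u=deckmask(f); h,S,v=cv2.split(cv2.cvtColor(f['pixels'],cv2.COLOR_RGB2HSV))
    m=(v<110)&(S<110)&(abs(u[...,1])<30)&(u[...,0]>-70)&(u[...,0]<60)&(u[...,2]>-5)&(u[...,2]<70)
    p=u[m]; print(n,len(p))
    for a in range(-60,60,10):
        q=p[abs(p[:,0]-a)<5]
        if len(q)>3: print(a,len(q),'z pct',np.percentile(q[:,2],[5,50,95]).round(1),'y',np.percentile(q[:,1],[2,98]).round(1))
E
python3 tilt2.py
```

```text
scene 351
-40 4 z pct [-4.1 -1.9  5.6] y [-21.1 -16.4]
-30 8 z pct [-3.4 15.7 47.5] y [-24.6  15.5]
-20 21 z pct [-2.1 22.  48.3] y [-26.9  23. ]
-10 29 z pct [ 3.4 30.7 41. ] y [-24.8  19.3]
0 45 z pct [ 3.5 38.  44.5] y [-25.2  18.2]
10 43 z pct [ 8.8 37.4 43. ] y [-24.4  19.4]
20 48 z pct [ 5.7 36.9 41.7] y [-25.2  19.1]
30 41 z pct [ 6.  36.8 42.3] y [-25.3  18.5]
40 43 z pct [ 3.5 36.5 42.3] y [-23.4  12.1]
50 69 z pct [ 0.9 23.3 38.9] y [-22.7   4.8]
top 0
```

drive_tool:
  targets:
    - {"dx": 0.02, "dy": 0, "dz": -0.02, "spin": 0}
    - {"dx": 0, "dy": 0, "dz": -0.02, "spin": 0}
    - {"dx": 0, "dy": 0, "dz": -0.02, "spin": 0}
    - {"dx": 0, "dy": 0, "dz": -0.02, "spin": 0}
    - {"dx": 0, "dy": 0, "dz": 0, "spin": 0}
    - {"dx": 0, "dy": 0, "dz": 0, "spin": 0}
    - {"dx": 0, "dy": 0, "dz": 0, "spin": 0}
    - {"dx": 0, "dy": 0, "dz": 0, "spin": 0}

```text
t: 29.0
ee_pos: [444.5, 32.2, 46.8]
tcp_rot: [[0.99, 0.144, 0.003], [0.144, -0.99, 0.0], [0.003, 0.0, -1.0]]
ft_force: [2.5, 0.2, 8.0]
finger_gap: 0.471
```

```bash
python3 tilt2.py | head -14
```

```text
scene 328
-30 10 z pct [ 0.6 11.  25.7] y [-25.8 -20. ]
-20 19 z pct [ 3.2 16.7 50.4] y [-25.3  21.2]
-10 22 z pct [ 3.5 21.  37.3] y [-26.6  13.9]
0 38 z pct [ 6.1 37.2 40.6] y [-24.1  16.3]
10 43 z pct [ 4.8 35.1 41.1] y [-24.8  13.8]
20 41 z pct [ 0.9 36.9 41.1] y [-24.1  18.2]
30 44 z pct [ 6.3 37.2 40.9] y [-25.   19.5]
40 45 z pct [ 2.7 29.1 41.1] y [-23.7  10.7]
50 65 z pct [ 2.  22.9 40.7] y [-24.    5.8]
top 0
```

drive_tool:
  targets:
    - {"dx": 0, "dy": 0, "dz": -0.02, "spin": 0}
    - {"dx": 0, "dy": 0, "dz": 0, "spin": 0}
    - {"dx": 0, "dy": 0, "dz": 0, "spin": 0}
    - {"dx": 0, "dy": 0, "dz": 0, "spin": 0}
    - {"dx": 0, "dy": 0, "dz": 0, "spin": 0}
    - {"dx": 0, "dy": 0, "dz": 0, "spin": 0}
    - {"dx": 0, "dy": 0, "dz": 0, "spin": 0}
    - {"dx": 0, "dy": 0, "dz": 0, "spin": 0}

```text
t: 29.9
ee_pos: [444.6, 32.1, 46.4]
tcp_rot: [[0.99, 0.144, 0.003], [0.144, -0.99, 0.0], [0.003, 0.0, -1.0]]
ft_force: [-3.4, -1.7, 16.4]
finger_gap: 0.47
```

drive_tool:
  hand: 0.2
  targets:
    - {"dx": 0, "dy": 0, "dz": 0, "spin": 0}
    - {"dx": 0, "dy": 0, "dz": 0, "spin": 0}
    - {"dx": 0, "dy": 0, "dz": 0, "spin": 0}
    - {"dx": 0, "dy": 0, "dz": 0, "spin": 0}
    - {"dx": 0, "dy": 0, "dz": 0, "spin": 0}
    - {"dx": 0, "dy": 0, "dz": 0, "spin": 0}
    - {"dx": 0, "dy": 0, "dz": 0, "spin": 0}
    - {"dx": 0, "dy": 0, "dz": 0, "spin": 0}

```text
t: 30.7
ee_pos: [443.5, 32.1, 44.9]
tcp_rot: [[0.99, 0.144, -0.0], [0.144, -0.99, -0.0], [-0.0, 0.0, -1.0]]
ft_force: [-0.5, -0.1, 0.0]
finger_gap: 0.798
```

drive_tool:
  targets:
    - {"dx": -0.2, "dy": -0.03, "dz": 0.2, "spin": 0}
    - {"dx": -0.3, "dy": -0.04, "dz": 0.4, "spin": 0}
    - {"dx": -0.4, "dy": -0.06, "dz": 0.6, "spin": 0}
    - {"dx": -0.4, "dy": -0.06, "dz": 0.8, "spin": 0}
    - {"dx": 0, "dy": 0, "dz": 0.9, "spin": 0}
    - {"dx": 0, "dy": 0, "dz": 0.9, "spin": 0}
    - {"dx": 0, "dy": 0, "dz": 0.5, "spin": 0}
    - {"dx": 0, "dy": 0, "dz": 0, "spin": 0}

```text
t: 31.5
ee_pos: [379.4, 22.6, 263.7]
tcp_rot: [[0.99, 0.144, 0.005], [0.144, -0.99, -0.0], [0.005, 0.001, -1.0]]
ft_force: [0.4, -0.4, -0.5]
finger_gap: 0.802
```

```bash
python3 - <<'E'
from handle import *
f=grab('wrist'); save(f,'w8.png'); W,u=deckmask(f); h,S,v=cv2.split(cv2.cvtColor(f['pixels'],cv2.COLOR_RGB2HSV))
m=(S<90)&(v<130)&(abs(u[...,1])<40)&(u[...,0]>-70)&(u[...,0]<60)&(u[...,2]>30)&(u[...,2]<50)
p=u[m]; print(len(p),cv2.minAreaRect(p[:,:2].astype(np.float32)))
for a in range(-60,60,10):
    q=p[abs(p[:,0]-a)<5]
    if len(q)>5: print(a,len(q),'z',np.median(q[:,2]).round(1),'y',np.percentile(q[:,1],[2,98]).round(1))
print(np.percentile(p[:,0],[.5,99.5]))
E
```

```text
2553 ((-1.7843894958496094, -0.318267822265625), (99.15029907226562, 42.271724700927734), 0.21128809452056885)
-50 141 z 39.1 y [-19.8  19.8]
-40 261 z 39.5 y [-20.4  19.6]
-30 279 z 39.7 y [-20.   19.2]
-20 292 z 39.4 y [-19.5  19.2]
-10 316 z 39.4 y [-20.1  19.5]
0 339 z 39.5 y [-19.6  19.3]
10 355 z 39.3 y [-20.1  19.6]
20 279 z 39.5 y [-19.8  19.9]
30 146 z 39.0 y [-20.3  20.1]
40 101 z 38.9 y [-20.   20.6]
50 44 z 36.9 y [-19.8  20.3]
[-50.3293033   47.38334208]
```

View pics/w8.png

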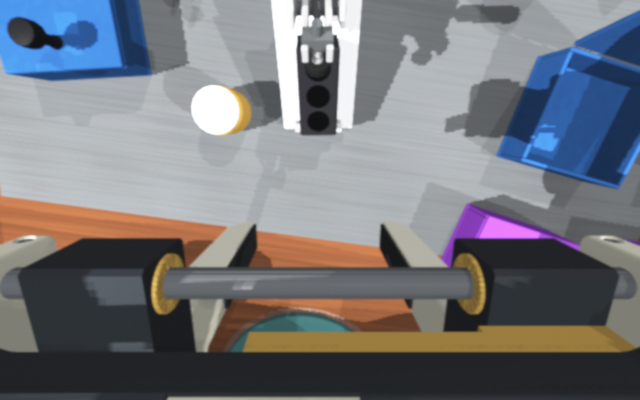

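The picture shows the mould lying squarely on the pad, from (318,133) upwards, clear of the rails. Its measured offset from the nest is (−1.8, −0.3) mm with 0.2° of yaw and its top at 39.4 mm, so it is flat and at the stop. Next is the handle.

drive_tool:
  hand: 1
  targets:
    - {"dx": 0, "dy": 0, "dz": 0, "spin": 0}
    - {"dx": 0, "dy": 0, "dz": 0, "spin": 0}
    - {"dx": 0.2, "dy": 0.03, "dz": 0, "spin": 0}
    - {"dx": 0.4, "dy": 0.06, "dz": 0, "spin": 0}
    - {"dx": 0.5, "dy": 0.07, "dz": 0, "spin": 0}
    - {"dx": 0.5, "dy": 0.07, "dz": 0, "spin": 0}
    - {"dx": 0.4, "dy": 0.06, "dz": 0, "spin": 0}
    - {"dx": 0.2, "dy": 0.03, "dz": 0, "spin": 0}

```text
t: 32.35
ee_pos: [490.0, 38.9, 258.6]
tcp_rot: [[0.99, 0.144, -0.002], [0.144, -0.99, -0.0], [-0.002, -0.0, -1.0]]
ft_force: [-0.7, 0.8, -0.2]
finger_gap: 0.162
```

drive_tool:
  targets:
    - {"dx": 0.2, "dy": 0.03, "dz": 0, "spin": 0}
    - {"dx": 0.2, "dy": 0.03, "dz": 0, "spin": 0}
    - {"dx": 0.2, "dy": 0.03, "dz": 0.02, "spin": 0}
    - {"dx": 0.2, "dy": 0.03, "dz": 0.02, "spin": 0}
    - {"dx": 0.15, "dy": 0.02, "dz": 0.01, "spin": 0}
    - {"dx": 0, "dy": 0, "dz": 0, "spin": 0}
    - {"dx": 0, "dy": 0, "dz": 0, "spin": 0}
    - {"dx": 0, "dy": 0, "dz": 0, "spin": 0}

```text
t: 33.15
ee_pos: [535.9, 45.5, 262.6]
tcp_rot: [[0.99, 0.144, 0.0], [0.144, -0.99, -0.0], [0.0, 0.0, -1.0]]
ft_force: [0.6, 0.7, -1.2]
finger_gap: 0.008
```

```bash
python3 handle.py
```

```text
red 127
med [168.6  -6.6 149.6] axis angle 0.702 from pivot 0.728
foot/arm 24 [ 33. -14.  85.] [51. 11. 99.]
```

drive_tool:
  targets:
    - {"dx": 0.2, "dy": 0.03, "dz": 0.03, "spin": 0}
    - {"dx": 0.22, "dy": 0.03, "dz": 0.02, "spin": 0}
    - {"dx": 0.15, "dy": 0.02, "dz": -0.05, "spin": 0}
    - {"dx": 0.15, "dy": 0.02, "dz": -0.05, "spin": 0}
    - {"dx": 0.14, "dy": 0.02, "dz": -0.07, "spin": 0}
    - {"dx": 0.14, "dy": 0.02, "dz": -0.07, "spin": 0}
    - {"dx": 0, "dy": 0, "dz": 0, "spin": 0}
    - {"dx": 0, "dy": 0, "dz": 0, "spin": 0}

```text
t: 34.0
ee_pos: [586.1, 52.5, 252.4]
tcp_rot: [[0.99, 0.144, -0.001], [0.144, -0.99, -0.0], [-0.001, 0.0, -1.0]]
ft_force: [1.0, -0.7, -0.4]
finger_gap: 0.001
```

drive_tool:
  targets:
    - {"dx": 0.1, "dy": 0.02, "dz": -0.08, "spin": 0}
    - {"dx": 0.1, "dy": 0.02, "dz": -0.08, "spin": 0}
    - {"dx": 0.05, "dy": 0.01, "dz": -0.06, "spin": 0}
    - {"dx": 0, "dy": 0, "dz": 0, "spin": 0}
    - {"dx": 0, "dy": 0, "dz": 0, "spin": 0}
    - {"dx": 0, "dy": 0, "dz": 0, "spin": 0}
    - {"dx": 0, "dy": 0, "dz": 0, "spin": 0}
    - {"dx": 0, "dy": 0, "dz": 0, "spin": 0}

```text
t: 34.8
ee_pos: [598.5, 55.1, 242.2]
tcp_rot: [[0.99, 0.144, -0.0], [0.144, -0.99, -0.0], [-0.0, 0.0, -1.0]]
ft_force: [-4.3, -1.2, 5.8]
finger_gap: 0.003
```

```bash
python3 handle.py
```

```text
red 78
med [216.1  -4.9  96.9] axis angle 1.382 from pivot 1.381
```

drive_tool:
  targets:
    - {"dx": 0.03, "dy": 0, "dz": -0.03, "spin": 0}
    - {"dx": 0, "dy": 0, "dz": 0, "spin": 0}
    - {"dx": -0.2, "dy": -0.03, "dz": 0.3, "spin": 0}
    - {"dx": -0.5, "dy": -0.07, "dz": 0.8, "spin": 0}
    - {"dx": -0.9, "dy": -0.12, "dz": 0.8, "spin": 0}
    - {"dx": -0.9, "dy": -0.12, "dz": 0.2, "spin": 0}
    - {"dx": -0.9, "dy": -0.12, "dz": 0, "spin": 0}
    - {"dx": -0.9, "dy": -0.12, "dz": 0, "spin": 0}

```text
t: 35.65
ee_pos: [391.1, 27.0, 339.0]
tcp_rot: [[0.99, 0.144, 0.001], [0.144, -0.99, -0.0], [0.001, 0.0, -1.0]]
ft_force: [-0.2, 0.3, -0.1]
finger_gap: 0.008
```

drive_tool:
  targets:
    - {"dx": -0.4, "dy": 0, "dz": 0, "spin": 0}
    - {"dx": 0, "dy": 0, "dz": 0, "spin": 0}
    - {"dx": 0, "dy": 0, "dz": 0, "spin": 0}
    - {"dx": 0, "dy": 0, "dz": 0, "spin": 0}
    - {"dx": 0, "dy": 0, "dz": 0, "spin": 0}
    - {"dx": 0, "dy": 0, "dz": 0, "spin": 0}
    - {"dx": 0, "dy": 0, "dz": 0, "spin": 0}
    - {"dx": 0, "dy": 0, "dz": 0, "spin": 0}

```text
t: 36.45
ee_pos: [373.1, 27.2, 338.4]
tcp_rot: [[0.99, 0.144, -0.0], [0.144, -0.99, 0.0], [-0.0, -0.0, -1.0]]
ft_force: [-0.3, -0.4, 0.6]
finger_gap: 0.002
```

```bash
python3 handle.py; python3 - <<'E'
from handle import *
f=grab('wrist'); save(f,'w9.png'); report(f); W,u=deckmask(f); h,S,v=cv2.split(cv2.cvtColor(f['pixels'],cv2.COLOR_RGB2HSV))
m=(S<90)&(v<130)&(abs(u[...,1])<40)&(u[...,0]>-70)&(u[...,0]<15)&(u[...,2]>30)&(u[...,2]<50)
p=u[m]; r=cv2.minAreaRect(p[:,:2].astype(np.float32)); print(len(p),r,np.percentile(p[:,0],.5),np.polyfit(p[:,0],p[:,2],1),np.median(p[:,2]))
W=cloud(grab('top')); 
for n,x,y in (('pot',709,180),('jar',687,-204),('tin',441,154)):
    k=(abs(W[...,0]-x)<60)&(abs(W[...,1]-y)<60)&(W[...,2]>15)&((W[...,1]>120)|(n!='tin')); print(n,W[k].min(0).round(),W[k].max(0).round())
a=cv2.imread('pics/w9.png'); b=cv2.imread('pics/s_latest.png')[120:230,290:420]
cv2.imwrite('pics/fin.png',np.vstack([a[:230],cv2.resize(b,(640,360),interpolation=cv2.INTER_CUBIC)]))
E
```

```text
red 159
med [194.3  -4.9  95.2] axis angle 1.433 from pivot 1.356
red 0
  return _methods._mean(a, axis=axis, dtype=dtype,
  ret = um.true_divide(
handle.py:10: RuntimeWarning: Mean of empty slice.
  c=np.median(r,0); d=np.linalg.svd(r-r.mean(0),full_matrices=False)[2][0]; d*=np.sign((c-[102,0,75])@d); print('med',c.round(1),'axis angle',np.arctan2(d[0],d[2]).round(3),'from pivot',np.arctan2(c[0]-102,c[2]-75).round(3))
Traceback (most recent call last):
  File "handle.py", line 10, in report
    c=np.median(r,0); d=np.linalg.svd(r-r.mean(0),full_matrices=False)[2][0]; d*=np.sign((c-[102,0,75])@d); print('med',c.round(1),'axis angle',np.arctan2(d[0],d[2]).round(3),'from pivot',np.arctan2(c[0]-102,c[2]-75).round(3))
                        ~~~~~~~~~~~~~~~~~~~~~~~~~~~~~~~~~~~~~~~~~~~~~~~~~^^^
IndexError: index 0 is out of bounds for axis 0 with size 0
```

```bash
python3 - <<'E'
from handle import *
f=grab('wrist'); save(f,'w9.png'); W,u=deckmask(f); h,S,v=cv2.split(cv2.cvtColor(f['pixels'],cv2.COLOR_RGB2HSV))
m=(S<90)&(v<130)&(abs(u[...,1])<40)&(u[...,0]>-70)&(u[...,0]<10)&(u[...,2]>30)&(u[...,2]<50)
p=u[m]; r=cv2.minAreaRect(p[:,:2].astype(np.float32)); print(len(p),r,np.percentile(p[:,0],.5),np.polyfit(p[:,0],p[:,2],1),np.median(p[:,2]))
W=cloud(grab('top')); 
for n,x,y in (('pot',709,180),('jar',687,-204),('tin',441,154)):
    k=(abs(W[...,0]-x)<60)&(abs(W[...,1]-y)<60)&(W[...,2]>15)&((W[...,1]>120)|(n!='tin'))&(W[...,2]<200); 
    print(n,W[k].min(0).round(),W[k].max(0).round()) if k.any() else print(n,'hidden')
a=cv2.imread('pics/w9.png'); b=cv2.imread('pics/s_latest.png')[120:230,290:420]
cv2.imwrite('pics/fin.png',np.vstack([a[:230],cv2.resize(b,(640,360),interpolation=cv2.INTER_CUBIC)]))
E
```

```text
1152 ((-20.703882217407227, -0.31730079650878906), (60.699344635009766, 42.1630859375), 0.22120077908039093) -50.62170317646763 [-4.60635919e-05  3.98741956e+01] 39.882403716351675
pot [676. 148.  16.] [741. 212. 192.]
jar [ 656. -235.   16.] [ 717. -173.   93.]
tin hidden
```

View pics/fin.png

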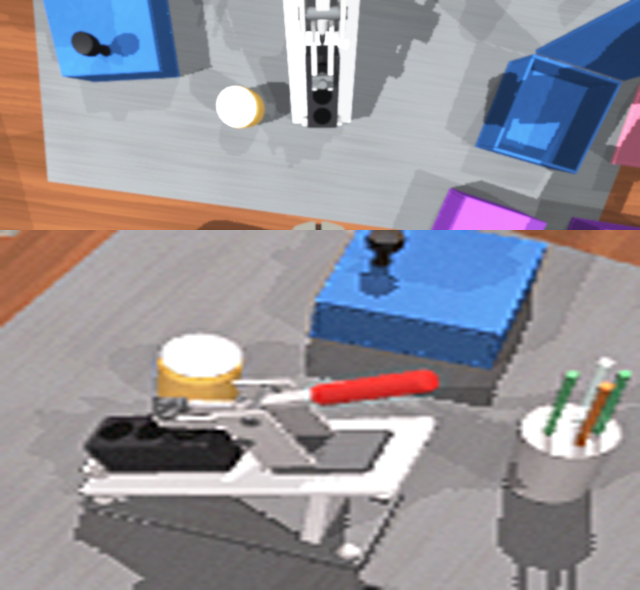

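The final picture shows the mould flat on the pad at (165,440) and against the stop. The foot is down on it and the red handle is laid back at (375,388). The tin and pot are in place.

```bash
python3 -c "
from cell import close_job
print(close_job())"
```

```text
the job is handed in; nothing more can be done
None
```

The graphite mould is seated on the stand's pad against the lower stop and the clamp is locked over it. I handed the job in at about 36.6 s of the 64 s.

**What I did**
- **Finding the mould:** it was in the blue case on the robot's right, the first one I opened. I left that lid open and never touched the other blue case.
- **Extra steps:** with the first grip, the seated tool would have hit the upright handle. I put the mould back in its case, eased the open handle about 0.25 rad (well short of clamping), and regripped the mould nearer its end.
- **Placing and clamping:** I slid the mould in under the raised foot, let the deck turn it to 30° as I lowered it, and let go. Then I pushed the handle over.

**Last checks**
- **Mould:** it lies flat, with its top 39.9 mm above the deck (40 nominal). It is 0.3 mm off centre across the deck and 0.2° off square. Its lower end is at −50.6 mm and the stop face at −51 mm, so it is at the stop within the measuring error.
- **Handle:** two readings gave 1.36 and 1.43 rad, either side of the 1.4 stop, and it stayed there after I backed away. The foot is down on the mould in the picture.
- **Other objects:** the pot and jar measured where they started, within about 2 mm. The tin was hidden from the top camera at the end, but the last pictures show it standing undisturbed. I did not re-measure the paddle, but nothing went near it.

The highest wrist force I read was about 17 N, when I pressed the mould flat; readings came only at the end of each move.

I viewed 12 pictures, two over the budget of 10.

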